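# Refit and test-run the cordless cultivator

## Robot

A 7-joint arm with a two-finger parallel gripper is mounted at the origin on the work surface. World frame = base frame: x ahead of the robot, y to its left, z up, the work surface at z = 0. Lengths are in m, angles in degrees, forces in N, time in s.
With the tool pointing down it reaches from about 0.4 to 0.875 m from the base axis. Payload 6.5 kg.
Tool frame: the origin (TCP) lies at the centre of the arm's flange, where the gripper is bolted on; the fingertips stand 166 mm ahead of it and the grasp point (between the pads) lies 147 mm ahead of it; z points along the fingers, y is the direction in which the jaws open and shut (so a half turn about z gives the same grasp; the last joint's range is limited). The gripper opens to 88 mm and grips with 3 to 60 N. Pads are 18 mm wide; open, the fingers measure 123 mm over their backs; the gripper's body (75 mm by 187 mm) begins 45 mm behind the grasp point.
Start: joints at [-73.637, 30.733, -0.252, 88.115, 0.149, 61.152, -4.079], TCP at [0.224, 0.61, 0.405] pointing down, gripper open.
Joint ranges: [-154.64, 154.64], [-21.42, 123.67], [-72.66, 72.17], [13.99, 137.28], [-74.86, 254.86], [10.95, 109.41], [-158.01, 158.01]. Speed limits (degrees/s): [136.94, 136.94, 180, 180, 180, 180, 180].

## Interface

Orientations are given as [roll, pitch, yaw] about the fixed x, y, z axes, in that order (R = Rz(yaw) Ry(pitch) Rx(roll)).
In Python, from cell import env, eyes, spotter gives the robot as it stands. The module is installed in compiled form; this text tells all that it offers.
- The arm moves only by the tool step_arm, never from a script. Its argument "moves" is a list that holds one entry, the list of rows, each a list of 5 numbers: the shift along the tool's x, y, z in cm, then the turn about the tool's z in degrees, then the opening, from -1 (shut) to 1 (fully open). In form: [[[x, y, z, yaw, hand], ...]]. A call has 1 to 12 rows; each row is the pose to reach, as a shift and turn from the pose measured when the call began, along the tool's axes at that moment; what a row does not reach only later rows make up. A row lasts 1/8 s, in which the tool goes at most 62.5 mm and 10.7 degrees, less where a joint would pass 70% of its speed; a pose out of reach is approached as far as the arm can. A call with a gripper value outside its range is refused whole. The fingers move at their own pace and stop on an object; "force" is the grip in N (left out, the last holds). Time passes only in rows, so rows that repeat a pose let the fingers close. It gives the time, the measured TCP pose, the force and the opening at its end, in the units of the state.
- env.observe(): the state, without advancing time (a new reading comes with each control period).
- eyes.capture(name): name is "side" or "top"; returns a dict with "img" (420x560x3 uint8, blue, green, red), "depth" (420x560 float32, m along the optical axis (not along the pixel's ray), 0 where there is no reading), "fx", "fy", "cx", "cy" (pixels), "R" (3x3) and "t" (3): a world point X has camera coordinates R X + t. Camera axes: x right, y down, z forward; pixel columns grow to the right and rows downward; lengths in m; the calibration is good to about 2 mm. A picture is of the moment at which its call begins.
- env.finish_job(): hands the job in, once; it reports no verdict.
Trained networks look in a picture, given as the dict that the camera call returned (one of the last four; its "shot" number tells which), for a name from the list of things; names that differ only in an ending like _2 or _b are one class to them, and where a whole thing is asked for, a point or a joint stands for the part that bears it (a point fixed in the world has none). Each returns a list of dicts, best first, with "conf" (0 to 1); they miss things now and then, are a little off and sometimes report something else, mostly with a low value. They report only what shows in the picture. A call takes as long as a camera call. They do not tell look-alikes from the thing itself.
- spotter.boxes_of(picture, name): "rect" ([centre column, centre row, width, height] in pixels, round what is visible of it).
The state is a dict: "t": time; "q": joint angles; "joint_vel": joint speeds; "joint_efforts": joint torques, N m; "ee_pos": TCP position; "tcp_rot": TCP orientation; "ft_force": force on the tool from outside, world axes, zero at the start; "moment": the same for the moment, N m; "width": finger opening in m.
Only numpy, scipy, OpenCV 4.12 (cv2) and the standard library are available. Lean on these libraries where they do the work, as an engineer would, in place of code of your own. Each camera call takes 0.05 s, during which the arm holds its last target.

## Task

The cordless cultivator in the bench cradle has been cleaned: put it back together and test it. Slide every tine wheel on the bench onto its upright square axle, sleeve up and fully down on the one below, and hang the mud guard on the two headed studs behind the axle by its keyholes, wings towards the wheels, slid fully down. Only when all that is on, flip the lock-off lever forward, squeeze the paddle home against the body for two to three seconds, let it go and flip the lever back to locked; leave the other things on the bench where they are.

Things in the scene. Friction and masses are not known exactly. Their poses are not given: they have to be found in the camera images.
- cultivator: Cordless hand cultivator, 470 mm long, clamped immovably in a wooden cradle with its axle upright. Origin: on the bench straight under the axle. x forward, from battery to head; z up. Gear case 78 by 62 mm under the axle, top 87 mm high; battery at x = -340 to -430 mm, 70 mm wide, 77 mm high; base board 70 mm wide, 12 mm high under all. Paddle and lock-off lever are on the -y side.
- axle_seat (a point): Where the lowest wheel's underside rests, on the axle's axis, 92 mm above the bench (a 48 mm round shoulder). The axle is a 14 mm square bar, sides parallel to the cultivator's x and y (as is this frame), tapered over its last 6 mm, top 58 mm above this point. Wheels stack 18 mm apart; three fit.
- stud_left (a point): Middle of the left stud's shank (cultivator x = -101, y = +30 mm, 155 mm above the bench; frame parallel to the cultivator's). Each stud points along cultivator +x from the bracket face: shank 8 mm diameter and 8 mm long, then a head 16 mm in diameter, 5 mm thick, its front 13 mm from the bracket face.
- stud_right (a point): The same on the right stud (cultivator y = -30 mm). The bracket both stand on is an upright steel plate behind the axle, 100 mm wide across the body, 8 mm thick, front face (towards the axle) at cultivator x = -105 mm, top 169 mm above the bench.
- guard: Mud guard of 4 mm sheet, 300 g, standing on its lower edges: upright back plate 134 mm wide, 125 mm high, and two wings 70 mm long, 105 mm high, running forward from its sides, slightly splayed (a U from above, open to the front). Origin: lower edge of the back plate, mid width, mid thickness; x forward (towards the wings' ends), y across, z up.
- guard_top (a point): Middle of the back plate's top edge, 125 mm above its lower edge: pinch the 4 mm plate here from above, it is whole down to 76 mm. Hung, this edge is 208 mm above the bench, 39 mm above the bracket, the plate centre at cultivator x = -101 mm give or take 2, wings along cultivator +x around the wheels.
- keyhole_left (a point): Point in the guard's left slot (guard y = +30 mm, 72 mm above the lower edge) where the stud's shank lies when the guard hangs fully down: it then meets stud_left. The slot is 11 mm wide, ends 76 mm above the lower edge, and opens below into a 24 mm wide opening centred 27 mm under this point, through which the stud's head passes.
- keyhole_right (a point): The same in the right slot (guard y = -30 mm); meets stud_right.
- barrel_mid (a point): On the barrel's axis beside paddle_pad, cultivator x = -260 mm, 55 mm above the bench. The barrel is round, 40 mm in diameter, along cultivator x from -112 to -342 mm, held by saddles at x = -125 and -345 mm.
- paddle_pad (a point): Where to squeeze: middle of the paddle's outer face, 37 mm out (-y) from barrel_mid. The paddle is a grey bar 118 mm long, 28 mm high, 6 mm thick beside the barrel, 11 mm clear of it, pivoted at its rear end; the front swings in. Paddle and barrel are 57 mm wide together, 51 mm squeezed: pinch both from above, one finger outside the paddle, the other on the barrel's far side.
- paddle (a joint): Angle of the paddle in rad: 0 free, 0.095 home against the body; sprung back to 0. Squeezing at paddle_pad takes 3 N to start and about 8 N to go home (a grip of 20 to 30 N is ample). While the lock-off lever is back it is blocked at 0.01 to 0.025.
- lockoff_pivot (a point): Upright pivot of the lock-off lever, in the paddle 45 mm forward of paddle_pad, 55 mm above the bench (cultivator x = -215, y = -34 mm).
- lockoff_tip (a point): Outer end of the lock-off lever's tab, 30 mm from its pivot. The tab is pale grey, 7 mm thick, 24 mm high (43 to 67 mm above the bench) and points out from the paddle (-y): tip 18 mm behind the pivot and 24 mm out when locked, 18 mm ahead of it when unlocked. Push it along with a fingertip.
- lockoff (a joint): Angle of the lock-off lever in rad: 0 fully back (locked; it starts within 0.12 of this), 1.3 fully forward (unlocked, away from the battery); the paddle is free from about 1.0. Stiff hinge that stays where it is left; pushing the tab takes about 2 N.
- tube_a: Bystander: empty black square seedling tube, 50 mm wide, 120 mm high, standing. Origin: centre of its foot.
- tube_b: As tube_a.
- tube_c: As tube_a.
- trowel: Bystander: garden trowel lying on the bench, 290 mm long, 70 mm wide, 26 mm high. Origin: between handle and blade; x towards the blade.
- garden_fork: Bystander: hand fork lying on the bench, 270 mm long, 70 mm wide, 26 mm high. Origin: between handle and tines; x towards the tines.
- feed_bottle: Bystander: white plastic bottle, 68 mm diameter, 200 mm high. Origin: centre of its foot.
- wheel_a: Steel tine wheel (up to 3; some may be absent), 180 g: flat four-armed star 125 mm across, 4 mm thick, arm tips bent up to 15 mm; on its middle a square sleeve 34 mm wide, top at 18 mm, with a 16 mm square bore right through, parallel to the sleeve's flats, so it fits in any quarter turn. Lies sleeve up. Origin: centre of underside; z up the bore, x and y square to the flats (arms at 45 degrees between).
- wheel_b: As wheel_a.
- wheel_c: As wheel_a.
There are look-alikes about, which are no part of the job. What is shaped like the wheel_b but black or blue is not meant.

How it is judged (in metres and radians):
On the way, in this order (a step that is already met when the one before it is completed fails the run):
1. every tine wheel is fully down on the axle and the guard hangs fully down on both studs, with the lock-off still back (horizontal distance between each of wheel_a, wheel_b, wheel_c and axle_seat below 0.003 m and angle between each of wheel_a, wheel_b, wheel_c's own z axis and vertical below 0.1 rad and (z of wheel_a in the frame of axle_seat between -0.003 and 0.003 m or z of wheel_a in the frame of axle_seat between 0.015 and 0.021 m or z of wheel_a in the frame of axle_seat between 0.033 and 0.039 m) and (z of wheel_b in the frame of axle_seat between -0.003 and 0.003 m or z of wheel_b in the frame of axle_seat between 0.015 and 0.021 m or z of wheel_b in the frame of axle_seat between 0.033 and 0.039 m) and (z of wheel_c in the frame of axle_seat between -0.003 and 0.003 m or z of wheel_c in the frame of axle_seat between 0.015 and 0.021 m or z of wheel_c in the frame of axle_seat between 0.033 and 0.039 m) and distance between keyhole_left and stud_left below 0.006 m and distance between keyhole_right and stud_right below 0.006 m and value of joint lockoff below 0.4 rad), for 0.2 s.
2. lock-off lever flipped forward (value of joint lockoff above 1 rad and value of joint paddle below 0.05 rad), for 0.1 s.
3. paddle squeezed home against the body and held for 1.5 s (value of joint paddle above 0.075 rad), for 1.5 s.
4. paddle let go and lock-off lever flipped back (value of joint paddle below 0.02 rad and value of joint lockoff below 0.3 rad), for 0.2 s.
At the end, for the whole second after the job is handed in: Every wheel present sits sleeve up on the axle: within 3 mm of the axis, level within 0.1 rad, underside within 3 mm of 0, 18 or 36 mm above axle_seat; both keyhole points within 6 mm of their studs; paddle free (below 0.02), lock-off back (below 0.3); all at rest (all of step 4 and horizontal distance between each of wheel_a, wheel_b, wheel_c and axle_seat below 0.003 m and angle between each of wheel_a, wheel_b, wheel_c's own z axis and vertical below 0.1 rad and (z of wheel_a in the frame of axle_seat between -0.003 and 0.003 m or z of wheel_a in the frame of axle_seat between 0.015 and 0.021 m or z of wheel_a in the frame of axle_seat between 0.033 and 0.039 m) and (z of wheel_b in the frame of axle_seat between -0.003 and 0.003 m or z of wheel_b in the frame of axle_seat between 0.015 and 0.021 m or z of wheel_b in the frame of axle_seat between 0.033 and 0.039 m) and (z of wheel_c in the frame of axle_seat between -0.003 and 0.003 m or z of wheel_c in the frame of axle_seat between 0.015 and 0.021 m or z of wheel_c in the frame of axle_seat between 0.033 and 0.039 m) and distance between keyhole_left and stud_left below 0.006 m and distance between keyhole_right and stud_right below 0.006 m and linear speed of each of wheel_a, wheel_b, wheel_c, guard below 0.02 m/s); the robot touches nothing.
It fails at once if the paddle is squeezed while the guard is not hung (value of joint paddle above 0.06 rad and distance between keyhole_left and stud_left above 0.02 m).
It fails at once if another thing on the bench is knocked or shoved more than 5 cm (distance of any of tube_a, tube_b, tube_c, trowel, garden_fork, feed_bottle from where it was at the start of the episode above 0.05 m).
Of wheel_a, wheel_b, wheel_c only 2 to 3 are there at a start; the rules pass over those that are not, and their reading is None.
At some moment in a run one of wheel_a, wheel_b, wheel_c may be knocked a few centimetres aside while the robot is not near it.
It also fails if it takes over 210 s, if anything falls off the work surface, if the arm or the gripper's body presses on something with over 40 N, if the wrist force passes 120 N, or if a joint passes its speed limit or range.

## Working session

There is one attempt and no reset: what is moved stays moved. The work goes in short steps, Python scripts to look and compute and a tool call to move; the robot and the scene stay as the last step left them, time stands still between calls to the robot, and variables do not carry over. Pictures are saved under pics/ and viewed, and the job is handed in when it is done.

Besides the shell and the picture viewer there is one more tool, called after ">>>" as name(argument=value, ...) on one line, values as JSON. step_arm: Moves the arm, as the interface text tells. Its arguments: {"type":"object","properties":{"moves":{"type":"array","items":{"type":"array","items":{"type":"array","items":{"type":"number"}}}},"force":{"type":"number"}},"required":["moves"]}

```bash
mkdir -p pics; ls; cat > h.py <<'E'
import numpy as np, cv2
from cell import env, eyes, spotter
def cap(n,tag):
    p=eyes.capture(n); cv2.imwrite(f'pics/{tag}.png',p['img']); np.savez(f'/tmp/{tag}.npz',**{k:p[k] for k in ['img','depth','fx','fy','cx','cy','R','t']}); return p
def world(p):
    d=p['depth'].astype(float); v,u=np.mgrid[:d.shape[0],:d.shape[1]]
    c=np.stack([(u-p['cx'])/p['fx']*d,(v-p['cy'])/p['fy']*d,d],-1)
    w=(c-np.asarray(p['t']).ravel())@np.asarray(p['R']); w[d==0]=np.nan
    return w
E
python3 - <<'E'
from h import *
print(env.observe())
for n in ['top','side']:
    p=cap(n,n+'0'); print(n,p['img'].shape,p['fx'],p['R'],p['t'])
    for k in ['cultivator','wheel_a','guard','tube_a','trowel','garden_fork','feed_bottle','lockoff_tip','paddle','axle_seat','stud_left']:
        try: print(k,[(np.round(b['rect']).astype(int).tolist(),round(b['conf'],2)) for b in spotter.boxes_of(p,k)])
        except Exception as e: print(k,e)
E
```

```text
pics
{'t': 0.0, 'q': array([-73.63644721,  30.77661443,  -0.25426474,  88.16819941,
         0.14718036,  61.15148643,  -4.0798377 ]), 'joint_vel': array([ 0.06486122,  0.04443371, -0.08330439, -0.04623942, -0.06854183,
        0.09891854, -0.03752752]), 'joint_efforts': array([ 1.84666669e-04, -5.70986116e+01,  9.91007388e-01, -2.51604849e+01,
       -5.62675518e-02,  1.79031462e-02,  1.49930488e-04]), 'ee_pos': array([0.22386431, 0.60989832, 0.40386582]), 'tcp_rot': array([-1.79904180e+02,  5.52218772e-03,  1.59846302e+02]), 'ft_force': array([-0.24170413, -1.27675098, -0.05843975]), 'moment': array([2.34943615e-02, 3.35393847e-05, 4.42631124e-03]), 'width': 0.08813182087829206}
top (420, 560, 3) 405.4638919555982 [[ 0.02241769 -0.99974547 -0.00253849]
 [-0.97761152 -0.02138986 -0.20932795]
 [ 0.20922038  0.0071743  -0.9778422 ]] [0.05305548 0.5448121  1.17384191]
cultivator [([274, 188, 156, 44], 0.96), ([297, 177, 41, 8], 0.48), ([434, 160, 44, 35], 0.36)]
wheel_a [([220, 293, 40, 36], 0.96), ([335, 272, 38, 36], 0.93), ([238, 243, 30, 34], 0.82), ([170, 196, 34, 37], 0.7), ([160
[... 812 characters left out ...]
 0.74), ([294, 222, 108, 83], 0.69)]
wheel_a [([192, 249, 36, 21], 0.74), ([232, 238, 37, 21], 0.73), ([267, 255, 35, 24], 0.62), ([268, 291, 37, 27], 0.54), ([224, 199, 27, 14], 0.49), ([171, 200, 13, 13], 0.39), ([309, 226, 28, 20], 0.17)]
guard [([361, 307, 48, 66], 0.64), ([185, 206, 12, 37], 0.49)]
tube_a [([167, 217, 20, 36], 0.76), ([371, 262, 21, 41], 0.67), ([188, 206, 15, 38], 0.64)]
trowel [([323, 222, 58, 36], 0.76), ([363, 306, 49, 68], 0.62)]
garden_fork [([313, 348, 68, 67], 0.71)]
feed_bottle [([415, 269, 33, 60], 0.69), ([267, 257, 35, 24], 0.51)]
lockoff_tip []
paddle [([308, 229, 28, 17], 0.6)]
axle_seat [([291, 224, 105, 88], 0.68)]
stud_left [([293, 225, 106, 81], 0.94)]
```

```bash
python3 - <<'E'
import cv2
a=cv2.imread('pics/top0.png'); cv2.imwrite('pics/top0c.png',cv2.resize(a[110:330,90:490],(800,440),interpolation=cv2.INTER_CUBIC))
a=cv2.imread('pics/side0.png'); cv2.imwrite('pics/side0c.png',cv2.resize(a[160:400,130:450],(800,600),interpolation=cv2.INTER_CUBIC))
E
```

```text
(no output)
```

View pics/top0c.png

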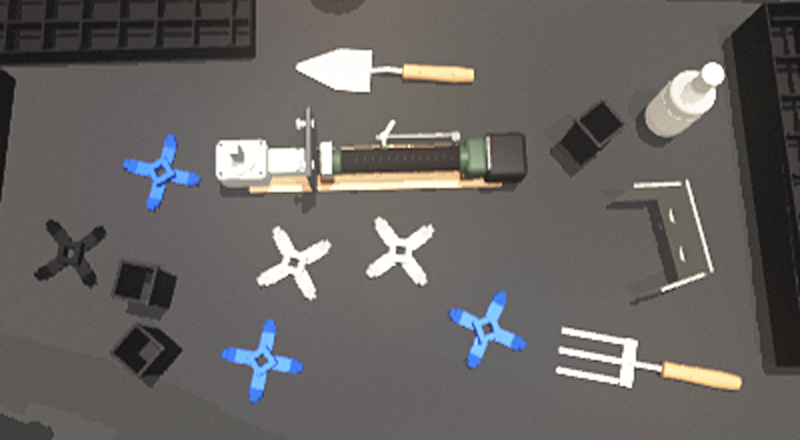

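View pics/side0c.png

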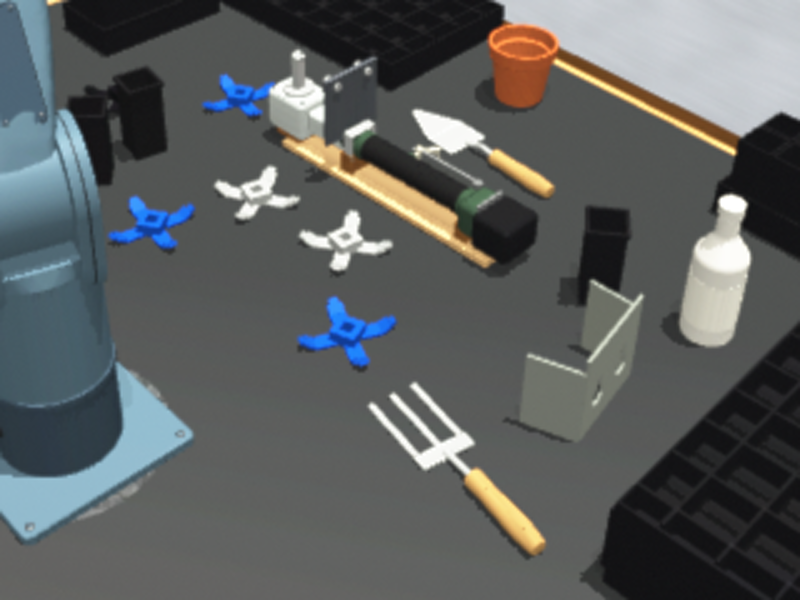

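The top view shows the cultivator with its axle at px (208,187). Two pale wheels lie near (237,241) and (290,235), and the guard is near (420,230). Three blue stars and one black one are decoys. Next I'll measure.

```bash
cat >> h.py <<'E'
def load(tag): return dict(np.load(f'/tmp/{tag}.npz'))
E
python3 - <<'E'
from h import *
T=load('top0'); S=load('side0')
W=world(T); V=world(S)
for nm,w,i in [('top',W,T['img']),('side',V,S['img'])]:
    hsv=cv2.cvtColor(i,cv2.COLOR_BGR2HSV)
    z=w[...,2]
    print(nm,'bench z',np.nanmedian(z[(z<0.02)&(z>-.02)]))
    # axle: z .1-.155 , region
    m=(z>.100)&(z<.16)
    n,l,st,c=cv2.connectedComponentsWithStats(m.astype(np.uint8))
    for k in range(1,n):
        if st[k,4]>8:
            P=w[l==k]; print(st[k],np.round(P.min(0),3),np.round(P.max(0),3),np.round(P.mean(0),4))
    # white wheels
    m=((hsv[...,2]>120)&(hsv[...,1]<50)&(z>0.002)&(z<0.04))
    n,l,st,c=cv2.connectedComponentsWithStats(m.astype(np.uint8))
    for k in range(1,n):
        if st[k,4]>40:
            P=w[l==k]; print('white',st[k],np.round(P.min(0),3),np.round(P.max(0),3),np.round(P.mean(0),4))
E
```

```text
top bench z 0.0003011867969609976
[ 388   56  108   37 2462] [ 0.913 -0.583  0.1  ] [ 1.025 -0.259  0.132] [ 0.967  -0.4252  0.1165]
[270  72   7   7  11] [0.949 0.091 0.1  ] [0.97  0.111 0.103] [0.9585 0.0994 0.1013]
[244  83   2   6   9] [0.912 0.187 0.1  ] [0.93  0.191 0.107] [0.9196 0.1891 0.1025]
[252  96   9   4  12] [0.875 0.139 0.1  ] [0.885 0.164 0.104] [0.8784 0.1533 0.1021]
[ 469  108   91  186 7016] [ 0.302 -0.783  0.1  ] [ 0.855 -0.502  0.132] [ 0.5972 -0.6239  0.1159]
[  29  138   50   73 1825] [0.511 0.684 0.1  ] [0.726 0.794 0.131] [0.6181 0.738  0.1164]
[422 146  26  24 395] [ 0.659 -0.418  0.1  ] [ 0.724 -0.352  0.159] [ 0.6829 -0.3762  0.132 ]
[377 159  27  26 191] [ 0.606 -0.289  0.1  ] [ 0.683 -0.213  0.126] [ 0.6467 -0.2524  0.1165]
[238 170   5   5  10] [0.617 0.178 0.15 ] [0.628 0.19  0.16 ] [0.6213 0.1841 0.1565]
[243 172   5  32  70] [0.542 0.165 0.101] [0.638 0.173 0.16 ] [0.5809 0.1677 0.1249]
[204 182   8   9  59] [0.58  0.273 0.103] [0.595 0.287 0.154] [0.5854 0.2787 0.1332]
[238 191   5   5  11] [0.555 0.176 0.155] [0.567 0.188 0.16 ] [0.5604 0.1829 0.1
[... 4309 characters left out ...]
361 0.04 ] [2.008  0.7052 0.0212]
white [ 24  57  50  17 310] [5.39e-01 2.35e+00 2.00e-03] [0.863 2.427 0.04 ] [0.6983 2.3859 0.0208]
white [295 204  32  18 210] [0.725 0.043 0.002] [0.799 0.213 0.023] [0.7615 0.1338 0.0061]
white [238 206  18  10  44] [0.551 0.235 0.021] [0.583 0.32  0.04 ] [0.5606 0.271  0.0335]
white [216 226  34  22 252] [0.387 0.147 0.002] [0.503 0.274 0.023] [0.4421 0.2028 0.0103]
white [250 245  37  23 286] [ 0.411 -0.012  0.002] [0.516 0.099 0.024] [0.4627 0.0391 0.0098]
white [402 282  23  17 190] [ 0.656 -0.421  0.003] [ 0.728 -0.356  0.04 ] [ 0.6706 -0.3981  0.0215]
white [278 313  42  37 405] [ 0.266 -0.352  0.002] [ 0.355 -0.201  0.017] [ 0.3064 -0.2805  0.0066]
```

```bash
cat >> h.py <<'E'
from scipy.optimize import least_squares
def sdbox(P,lo,hi):
    c=(np.array(lo)+hi)/2; h=(np.array(hi)-lo)/2
    q=np.abs(P-c)-h
    return np.linalg.norm(np.maximum(q,0),axis=-1)+np.minimum(q.max(-1),0)
def sdcylx(P,y,z,r,x0,x1):
    d=np.stack([np.hypot(P[:,1]-y,P[:,2]-z)-r,np.abs(P[:,0]-(x0+x1)/2)-(x1-x0)/2],-1)
    return np.linalg.norm(np.maximum(d,0),axis=-1)+np.minimum(d.max(-1),0)
def sdcult(P):
    d=[sdbox(P,[-.007,-.007,.08],[.007,.007,.149]),sdbox(P,[-.039,-.031,.012],[.039,.031,.087]),
     sdbox(P,[-.113,-.05,.02],[-.105,.05,.169]),sdbox(P,[-.43,-.035,.012],[-.34,.035,.077]),
     sdcylx(P,0,.055,.02,-.342,-.112),sdcylx(P,.03,.155,.008,-.097,-.092),sdcylx(P,-.03,.155,.008,-.097,-.092)]
    return np.min(d,0)
def toframe(P,x,y,yaw,z=0):
    c,s=np.cos(yaw),np.sin(yaw); d=P-np.array([x,y,z])
    return np.stack([c*d[:,0]+s*d[:,1],-s*d[:,0]+c*d[:,1],d[:,2]],-1)
def sdguard(P,sp):
    d=[sdbox(P,[-.002,-.067,0],[.002,.067,.125])]
    for sg in (1,-1):
        Q=toframe(P*np.array([1,sg,1]),0.0,.065,sp); d.append(sdbox(Q,[0,-.002,0],[.07,.002,.105]))
    return np.min(d,0)
def sdwheel(P):
    d=[sdbox(P,[-.017,-.017,0],[.017,.017,.018])]
    for a in (45,135):
        Q=toframe(P,0,0,np.radians(a)); d.append(sdbox(Q,[-.060,-.0085,0],[.060,.0085,.004]))
    return np.min(d,0)
E
python3 - <<'E'
from h import *
T=load('top0'); S=load('side0')
W=world(T).reshape(-1,3); V=world(S).reshape(-1,3)
def fit(clouds,sd,p0,mask,fs=.0015,nm=''):
    for name,C in clouds:
        p=np.array(p0,float)
        for it in range(3):
            P=toframe(C,*p[:3]); m=mask(P)&np.isfinite(C).all(1); Q=C[m]
            r=least_squares(lambda p:sd(Q,p),p,loss='soft_l1',f_scale=fs,x_scale=[.01,.01,.1]+[.1]*(len(p)-3)); p=r.x
        res=np.abs(sd(Q,p)); print(nm,name,m.sum(),np.round(p[:2],4),np.round(np.degrees(p[2:]),2),'medres',np.round(np.median(res),4))
cl=[('top',W),('side',V),('both',np.vstack([W,V]))]
cm=lambda P:(P[:,0]>-.44)&(P[:,0]<.045)&(np.abs(P[:,1])<.053)&(P[:,2]>.04)&(P[:,2]<.18)
fit(cl,lambda C,p:sdcult(toframe(C,*p)),[.586,.2785,np.pi/2],cm,nm='cult')
am=lambda P:(np.abs(P[:,:2]).max(1)<.02)&(P[:,2]>.1)&(P[:,2]<.16)
for n,C in cl:
    P=toframe(C,.586,.2785,np.pi/2); m=am(P); 
    r=least_squares(lambda p:sdbox(toframe(C[m],p[0],p[1],np.pi/2),[-.007,-.007,.08],[.007,.007,.149]),[.586,.2785],loss='soft_l1',f_scale=.0015); print('axle',n,m.sum(),r.x)
gm=lambda P:(P[:,0]>-.03)&(P[:,0]<.085)&(np.abs(P[:,1])<.1)&(P[:,2]>.01)&(P[:,2]<.14)
fit(cl,lambda C,p:sdguard(toframe(C,*p[:3]),p[3]),[.49,-.385,np.pi-.15,.1],gm,nm='guard')
for k,p0 in (('w1',[.4425,.2015]),('w2',[.463,.0375])):
  for y0 in (0,.4,.8,1.2):
    wm=lambda P:(np.hypot(P[:,0],P[:,1])<.075)&(P[:,2]>.0025)&(P[:,2]<.03)
    fit(cl[2:] ,lambda C,p:sdwheel(toframe(C,*p)),p0+[y0],wm,nm=k,fs=.002)
E
```

```text
cult top 2963 [0.5877 0.2797] [93.14] medres 0.0021
cult side 2369 [0.5878 0.2811] [93.12] medres 0.0023
cult both 5333 [0.5877 0.2806] [93.13] medres 0.0022
axle top 59 [0.58775174 0.2803816 ]
axle side 63 [0.58702614 0.28107772]
axle both 122 [0.5876178  0.28048222]
guard top 948 [ 0.4928 -0.3832] [104.     9.51] medres 0.0009
guard side 702 [ 0.4763 -0.2903] [  98.67 -189.41] medres 0.0018
guard both 2430 [ 0.4926 -0.3841] [101.96  10.69] medres 0.001
w1 both 957 [0.4422 0.2007] [-13.69] medres 0.0041
w1 both 957 [0.4422 0.2007] [-13.69] medres 0.0041
w1 both 957 [0.4422 0.2007] [76.32] medres 0.0041
w1 both 957 [0.4422 0.2007] [76.32] medres 0.0041
w2 both 1000 [0.4621 0.0382] [-5.9] medres 0.0041
w2 both 1000 [0.4621 0.0382] [-5.9] medres 0.0041
w2 both 1000 [0.4621 0.0382] [84.1] medres 0.0041
w2 both 1000 [0.4621 0.0382] [84.1] medres 0.0041
```

```bash
cat >> h.py <<'E'
def proj(p,X):
    c=np.atleast_2d(X)@np.asarray(p['R']).T+np.asarray(p['t']).ravel()
    return np.stack([c[:,0]/c[:,2]*p['fx']+p['cx'],c[:,1]/c[:,2]*p['fy']+p['cy']],-1)
def fromframe(P,x,y,yaw,z=0):
    P=np.atleast_2d(P).astype(float); c,s=np.cos(yaw),np.sin(yaw)
    return np.stack([x+c*P[:,0]-s*P[:,1],y+s*P[:,0]+c*P[:,1],z+P[:,2]],-1)
def overlay(p,polys,roi,k,name):
    u0,v0,u1,v1=roi; im=cv2.resize(p['img'][v0:v1,u0:u1],None,fx=k,fy=k,interpolation=cv2.INTER_CUBIC)
    for X,col in polys:
        q=((proj(p,X)+.5-[u0,v0])*k*16).astype(np.int32)
        cv2.polylines(im,[q.reshape(-1,1,2)],True,col,1,cv2.LINE_AA,4)
    cv2.imwrite(f'pics/{name}.png',im)
CULT=(.5877,.2806,np.radians(93.13))
def sq(h,z): return [[-h,-h,z],[h,-h,z],[h,h,z],[-h,h,z]]
E
python3 - <<'E'
from h import *
G=(0,255,0);Rr=(0,0,255)
c=np.linspace(0,2*np.pi,24,endpoint=False)
def star(): 
    a=[]
    for k in range(4):
        t=np.radians(45+90*k); a+=[[0,0,.004],[.06*np.cos(t),.06*np.sin(t),.012],[0,0,.004]]
    return a
pl=[]
for X in [sq(.007,.149),sq(.007,.092),[[-.039,-.031,.087],[.039,-.031,.087],[.039,.031,.087],[-.039,.031,.087]],[[-.105,-.05,.169],[-.105,.05,.169],[-.105,.05,.1],[-.105,-.05,.1]],
  [[-.43,-.035,.077],[-.34,-.035,.077],[-.34,.035,.077],[-.43,.035,.077]],
  np.stack([0*c-.092,.03+.008*np.cos(c),.155+.008*np.sin(c)],-1),np.stack([0*c-.092,-.03+.008*np.cos(c),.155+.008*np.sin(c)],-1),
  [[-.215,-.034,.067],[-.233,-.058,.067]],[[-.319,-.037,.069],[-.201,-.037,.069]]]: pl.append((fromframe(X,*CULT),G))
for w in [(.4422,.2007,np.radians(-13.69)),(.4621,.0382,np.radians(-5.9))]:
    pl+=[(fromframe(sq(.017,.018),*w),G),(fromframe(sq(.008,.018),*w),Rr),(fromframe(star(),*w),Rr)]
for g in [(.4926,-.3841,np.radians(102)),]:
    pl+=[(fromframe([[0,-.067,.125],[0,.067,.125],[0,.067,0],[0,-.067,0]],*g),G)]
    for s in(1,-1): pl+=[(fromframe(np.stack([0*c,.03*s+.012*np.cos(c),.045+.012*np.sin(c)],-1),*g),Rr)]
T=load('top0');S=load('side0')
overlay(T,pl,(190,160,360,270),4.7,'ovt1'); overlay(S,pl,(205,165,335,265),6,'ovs1')
overlay(S,pl,(320,240,420,340),6,'ovs2'); overlay(T,pl,(385,190,475,270),7,'ovt2')
E
```

```text
(no output)
```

View pics/ovt1.png

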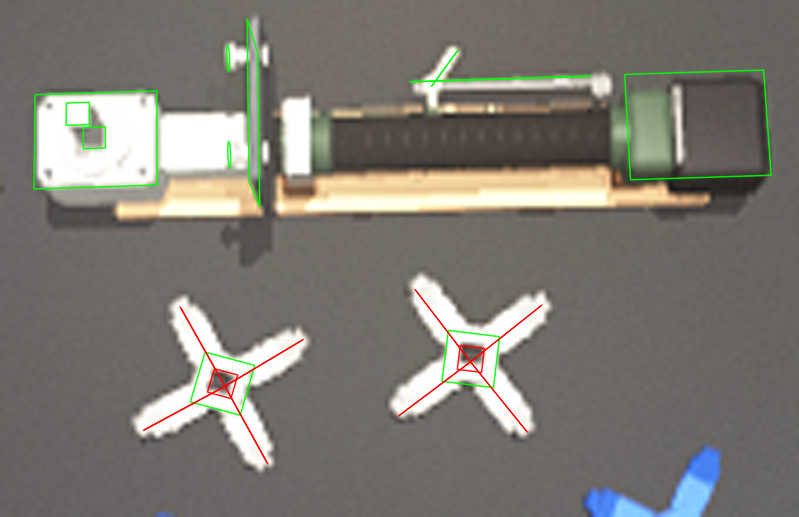

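View pics/ovs1.png

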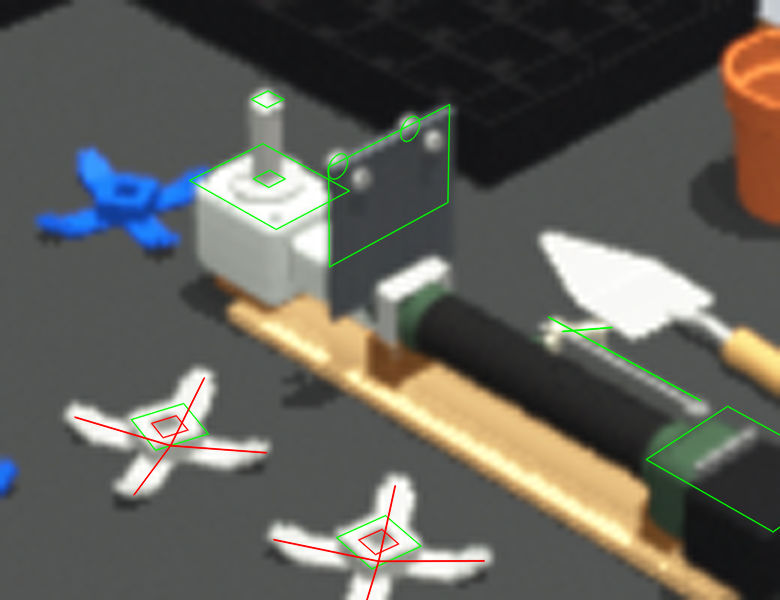

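View pics/ovs2.png

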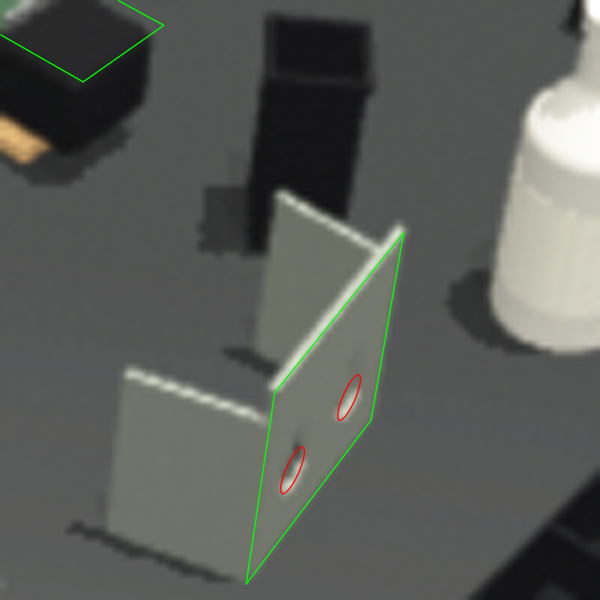

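View pics/ovt2.png

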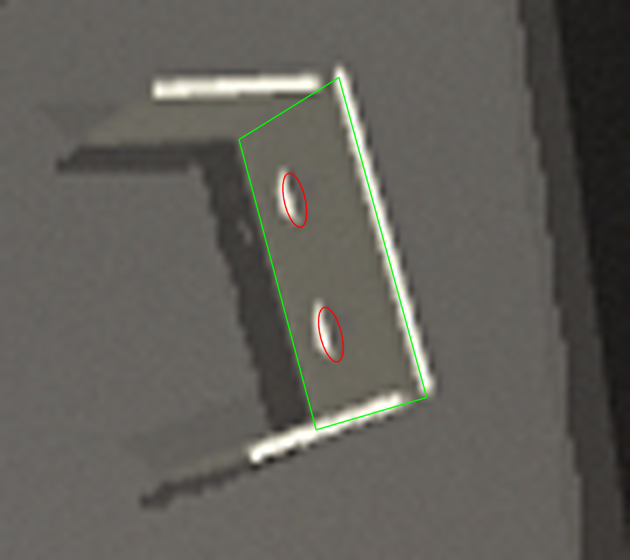

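```bash
cat >> h.py <<'E'
def wheelfit(p,x0,y0,col='white'):
    """chamfer-ish: silhouette centroid of bright pixels near (x0,y0) versus model rendered at the same place"""
    hsv=cv2.cvtColor(p['img'],cv2.COLOR_BGR2HSV)
    k=8
    c=proj(p,[[x0,y0,.006]])[0]; u0,v0=(np.round(c)-28).astype(int)
    g=p['img'][v0:v0+57,u0:u0+57].astype(np.float32)
    g=cv2.cvtColor(np.clip(g,0,255).astype(np.uint8),cv2.COLOR_BGR2GRAY)
    g=cv2.resize(g,None,fx=k,fy=k,interpolation=cv2.INTER_CUBIC).astype(float)
    bg=np.median(g); fgv=np.percentile(g,95); a=np.clip((g-bg)/(fgv-bg),0,1)
    def render(q):
        m=np.zeros(a.shape,np.uint8)
        def fill(X):
            P=(proj(p,fromframe(X,*q))-[u0,v0]+.5)*k-.5
            cv2.fillPoly(m,[np.round(P*16).astype(np.int32)],255,shift=4)
        for t in np.radians([45,135,225,315]):
            e=np.array([np.cos(t),np.sin(t)]); n=np.array([-e[1],e[0]]); w=q2[0]
            for r0,r1,z0,z1 in((0,.045,.004,.004),(.045,.0625,.004,.015)):
                fill([np.r_[e*r0+n*w,z0],np.r_[e*r1+n*w,z1],np.r_[e*r1-n*w,z1],np.r_[e*r0-n*w,z0]])
        for z in(.004,.011,.018): fill(sq(.017,z))
        P=(proj(p,fromframe(sq(.008,.018),*q))-[u0,v0]+.5)*k-.5; 
        return cv2.GaussianBlur(m,(0,0),k*.6).astype(float)/255
    q2=[.0085]
    from scipy.optimize import minimize
    best=None
    for y in np.radians([0,22,45,67]):
        f=lambda v:np.mean((render((x0+v[0]*.01,y0+v[1]*.01,v[2]))-a)**2)
        r=minimize(f,[0,0,y],method='Nelder-Mead',options=dict(initial_simplex=[[0,0,y],[.5,0,y],[0,.5,y],[0,0,y+.2]],xatol=1e-3,fatol=1e-6))
        if best is None or r.fun<best.fun: best=r
    v=best.x; yw=np.degrees(v[2]); yw=(yw+45)%90-45
    return x0+v[0]*.01,y0+v[1]*.01,yw,best.fun
E
python3 - <<'E'
from h import *
for t in('top0','side0'):
    p=load(t)
    for c in((.4422,.2007),(.4621,.0382)): print(t,np.round(wheelfit(p,*c),4))
E
```

```text
top0 [ 4.43200e-01  2.02000e-01 -1.48474e+01  1.48000e-02]
top0 [ 0.4656  0.0376 -7.6354  0.0152]
side0 [  0.4426   0.2045 -15.2251   0.0513]
side0 [ 0.4645  0.0399 -7.7954  0.07  ]
```

```bash
cat >> h.py <<'E'
from scipy.spatial.transform import Rotation as Ro
def go(x,y,tipz,psi):
    """shift in tool axes (cm) and turn to bring fingertip centre to x,y,tipz with tool yaw psi"""
    o=env.observe(); R=Ro.from_euler('xyz',o['tcp_rot'],degrees=True).as_matrix()
    d=R.T@(np.array([x,y,tipz+.166])-o['ee_pos'])*100
    cur=o['tcp_rot'][2]; t=-((psi-cur+180)%360-180)
    print('t',round(o['t'],2),'ee',np.round(o['ee_pos'],4),'rot',np.round(o['tcp_rot'],2),'w',round(o['width'],4),'F',np.round(o['ft_force'],1),'q7',round(o['q'][6],1))
    print('shift',np.round(d,2),'turn',round(t,2))
E
python3 -c "
from h import *
go(.443,.2025,.12,75.15)"
```

```text
t 1.2 ee [0.224  0.6102 0.4047] rot [-180.      0.    159.84] w 0.0882 F [0.2 0.5 0.2] q7 -4.1
shift [-34.61 -30.72  11.87] turn 84.69
```

>>> step_arm(moves=[[[-4,-3.5,0.5,9,0.2],[-8,-7,1,18,0.2],[-12,-10.5,2,27,0.2],[-16,-14,3,36,0.2],[-20,-17.5,5,45,0.2],[-24,-21,6.5,54,0.2],[-28,-24.5,8,63,0.2],[-32,-28,10,72,0.2],[-34.6,-30.7,11.9,80,0.2],[-34.6,-30.7,11.9,84.7,0.2],[-34.6,-30.7,11.9,84.7,0.2],[-34.6,-30.7,11.9,84.7,0.2]]])

```text
t: 2.7
ee_pos: [0.4429, 0.2035, 0.286]
tcp_rot: [180.0, -0.0, 75.3]
ft_force: [0.1, 0.5, 0.3]
width: 0.0529
```

```bash
python3 - <<'E'
from h import *
go(.443,.2025,.007,75.15)
p=cap('top','top1')
E
```

```text
t 2.7 ee [0.4429 0.2035 0.286 ] rot [ 1.7999e+02 -4.0000e-02  7.5310e+01] w 0.0529 F [0.1 0.5 0.3] q7 -29.7
shift [-0.1   0.03 11.3 ] turn 0.16
```

View pics/top1.png

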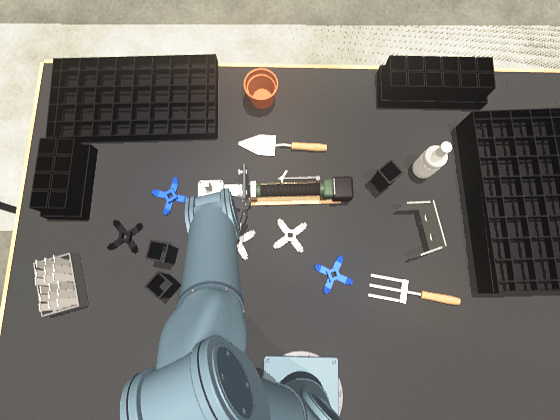

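Nothing was hidden under the arm's start position, so there are two wheels. Descending onto the first.

>>> step_arm(moves=[[[-0.1,0,3,0.2,0.2],[-0.1,0,6,0.2,0.2],[-0.1,0,9,0.2,0.2],[-0.1,0,10.8,0.2,0.2],[-0.1,0,11.3,0.2,0.2],[-0.1,0,11.3,0.2,0.2],[-0.1,0,11.3,0.2,-1],[-0.1,0,11.3,0.2,-1],[-0.1,0,11.3,0.2,-1],[-0.1,0,11.3,0.2,-1],[-0.1,0,11.3,0.2,-1],[-0.1,0,11.3,0.2,-1]]], force=30)

```text
t: 4.25
ee_pos: [0.443, 0.2028, 0.1735]
tcp_rot: [180.0, -0.1, 75.1]
ft_force: [-0.2, 0.6, 6.1]
width: 0.0337
```

```bash
python3 - <<'E'
from h import *
go(.5877,.2806,.2,93.13)
E
```

```text
t 4.25 ee [0.443  0.2028 0.1735] rot [ 1.7995e+02 -9.0000e-02  7.5100e+01] w 0.0337 F [-0.2  0.6  6.1] q7 -24.0
shift [ 11.27  12.   -19.23] turn -18.03
```

>>> step_arm(moves=[[[0,0,-4,0,-1],[0,0,-9,0,-1],[0,0,-14,0,-1],[0,0,-19.2,0,-1],[3,3,-19.2,-5,-1],[6,6,-19.2,-10,-1],[9,9,-19.2,-15,-1],[11.3,12,-19.2,-18,-1],[11.3,12,-19.2,-18,-1],[11.3,12,-19.2,-18,-1],[11.3,12,-19.2,-18,-1]]])

```text
t: 5.62
ee_pos: [0.5869, 0.2804, 0.3656]
tcp_rot: [180.0, -0.1, 93.1]
ft_force: [0.5, -0.3, -1.3]
width: 0.0337
```

```bash
python3 - <<'E'
from h import *
go(.5877,.2806,.2,93.13)
o=env.observe(); e=o['ee_pos']; psi=np.radians(o['tcp_rot'][2])
p=cap('side','side2'); q=cap('top','top2')
w=(e[0],e[1],psi)
G=(0,255,0);Rr=(0,0,255)
z0=e[2]-.166-.007
pl=[(fromframe(sq(.007,.149),*CULT),G),(fromframe(sq(.017,z0+.018),*w),Rr),(fromframe(sq(.017,z0),*w),Rr)]
for t in np.radians([45,135]):
    c,s=np.cos(t)*.0625,np.sin(t)*.0625; pl.append((fromframe([[c,s,z0+.015],[c*.7,s*.7,z0+.002],[-c*.7,-s*.7,z0+.002],[-c,-s,z0+.015]],*w),Rr))
overlay(p,pl,(205,115,305,215),6,'ovs3'); overlay(q,pl,(160,130,260,230),6,'ovt3')
E
```

```text
t 5.62 ee [0.5869 0.2804 0.3656] rot [ 1.7999e+02 -5.0000e-02  9.3070e+01] w 0.0337 F [ 0.5 -0.3 -1.3] q7 -15.5
shift [ 0.01  0.08 -0.04] turn -0.06
```

View pics/ovs3.png

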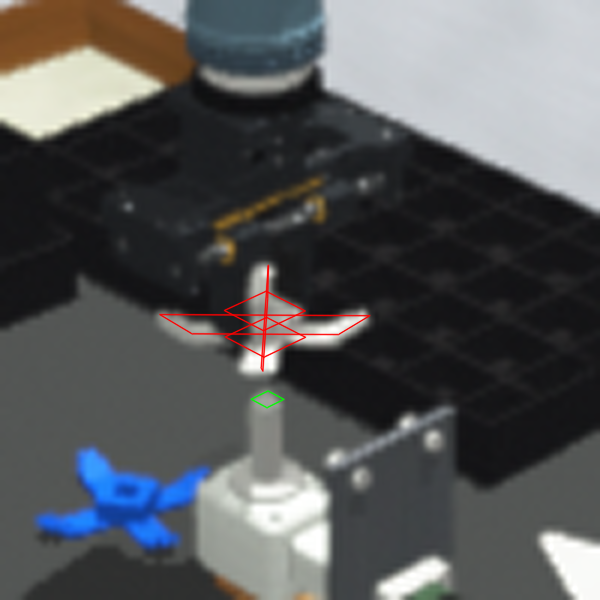

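View pics/ovt3.png

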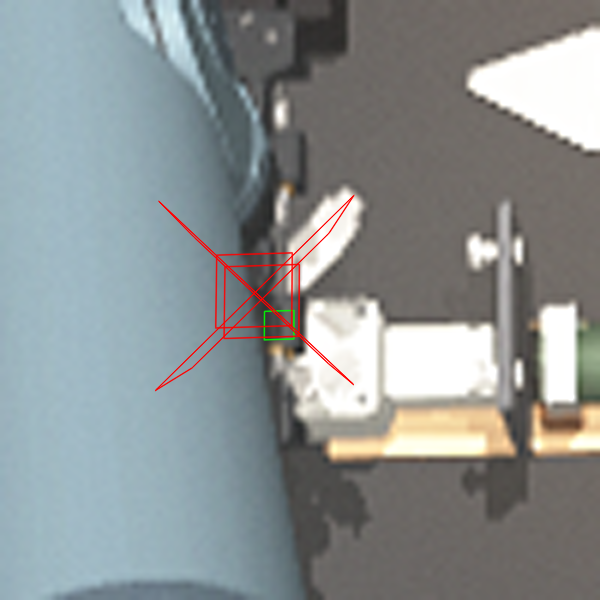

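>>> step_arm(moves=[[[0,0.08,2,0,-1],[0,0.08,3.5,0,-1],[0,0.08,4,0,-1],[0,0.08,4.5,0,-1],[0,0.08,4.8,0,-1],[0,0.08,5,0,-1]]])

```text
t: 6.48
ee_pos: [0.5881, 0.2808, 0.316]
tcp_rot: [179.9, -0.1, 93.1]
ft_force: [-0.7, 0.4, -1.7]
width: 0.0336
```

```bash
python3 - <<'E'
from h import *
go(.5877,.2806,.0995,93.13)
E
```

```text
t 6.47 ee [0.5881 0.2808 0.316 ] rot [ 1.7993e+02 -8.0000e-02  9.3090e+01] w 0.0336 F [-0.7  0.4 -1.7] q7 -14.5
shift [-0.02 -0.05  5.05] turn -0.04
```

>>> step_arm(moves=[[[0,0,1,0,-1],[0,0,2,0,-1],[0,0,3,0,-1],[0,0,4,0,-1],[0,0,4.5,0,-1],[0,0,4.8,0,-1]]])

```text
t: 7.22
ee_pos: [0.5882, 0.2808, 0.2677]
tcp_rot: [179.9, -0.1, 93.1]
ft_force: [-1.0, 0.4, -1.6]
width: 0.0336
```

>>> step_arm(moves=[[[0,0,0.15,0,-1],[0,0,0.25,0,-1],[0,0,0.25,0,-1],[0,0,0.25,0,0.2],[0,0,0.25,0,0.2],[0,0,0.25,0,0.2],[0,0,0.0,0,0.2],[0,0,-3,0,0.2],[0,0,-7,0,0.2],[0,0,-11,0,0.2],[0,0,-15,0,0.2]]])

```text
t: 8.6
ee_pos: [0.5879, 0.2806, 0.4192]
tcp_rot: [179.9, -0.1, 93.1]
ft_force: [1.1, -0.3, -0.2]
width: 0.0524
```

```bash
python3 - <<'E'
from h import *
go(.465,.0385,.12,82.3)
p=cap('side','side3')
overlay(p,[],(205,115,305,265),4,'ovs4')
print(wheelfit(p,.4645,.0399))
E
```

```text
t 8.6 ee [0.5879 0.2806 0.4192] rot [ 1.7993e+02 -9.0000e-02  9.3080e+01] w 0.0524 F [ 1.1 -0.3 -0.2] q7 -16.4
shift [-23.53 -13.59  13.27] turn 10.78
(np.float64(0.4644151933718343), np.float64(0.039934173131642485), np.float64(-7.7357319949567085), np.float64(0.06671846387490647))
```

View pics/ovs4.png

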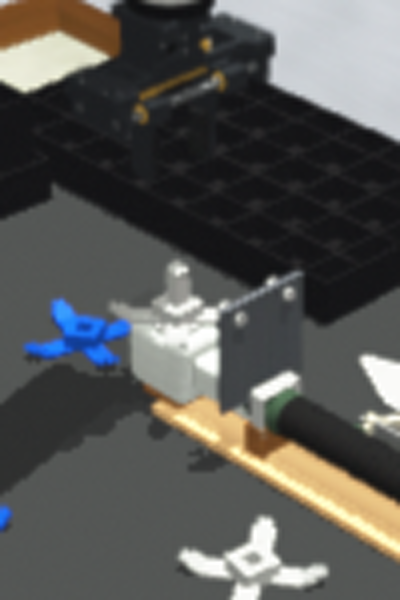

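>>> step_arm(moves=[[[-4,-2.3,0,2,0.2],[-8,-4.6,0,4,0.2],[-12,-6.9,0,6,0.2],[-16,-9.2,0,8,0.2],[-20,-11.5,3,10,0.2],[-23.5,-13.6,7,10.8,0.2],[-23.5,-13.6,11,10.8,0.2],[-23.5,-13.6,13.3,10.8,0.2],[-23.5,-13.6,13.3,10.8,0.2],[-23.5,-13.6,13.3,10.8,0.2]]])

```text
t: 9.9
ee_pos: [0.4678, 0.0396, 0.2906]
tcp_rot: [179.5, -0.4, 82.3]
ft_force: [0.3, -0.3, 0.5]
width: 0.0526
```

```bash
python3 - <<'E'
from h import *
go(.465,.0385,.0075,82.3)
E
```

```text
t 9.9 ee [0.4678 0.0396 0.2906] rot [179.49  -0.41  82.26] w 0.0526 F [ 0.3 -0.3  0.5] q7 -1.4
shift [-0.23 -0.37 11.71] turn -0.04
```

>>> step_arm(moves=[[[-0.1,-0.3,0.5,0,0.2],[-0.1,-0.3,0.5,0,0.2],[-0.1,-0.3,0.5,0,0.2]]])

```text
t: 10.28
ee_pos: [0.4648, 0.0391, 0.2859]
tcp_rot: [179.5, -0.4, 82.3]
ft_force: [0.8, 0.1, 0.4]
width: 0.0527
```

```bash
python3 - <<'E'
from h import *
go(.465,.0385,.0075,82.3)
E
```

```text
t 10.28 ee [0.4648 0.0391 0.2859] rot [179.46  -0.43  82.27] w 0.0527 F [0.8 0.1 0.4] q7 -1.1
shift [-0.14 -0.08 11.24] turn -0.03
```

```bash
cat >> h.py <<'E'
def go(x,y,tipz,psi):
    o=env.observe(); R=Ro.from_euler('xyz',o['tcp_rot'],degrees=True).as_matrix()
    tip=o['ee_pos']+R@[0,0,.166]
    d=R.T@(np.array([x,y,tipz])-tip)*100
    cur=o['tcp_rot'][2]; t=-((psi-cur+180)%360-180)
    print('t',round(o['t'],2),'ee',np.round(o['ee_pos'],4),'tip',np.round(tip,4),'rot',np.round(o['tcp_rot'],2),'w',round(o['width'],4),'F',np.round(o['ft_force'],1),'q',np.round(o['q'],1))
    print('shift',np.round(d,2),'turn',round(t,2))
E
python3 - <<'E'
from h import *
go(.465,.0385,.0075,82.3)
E
```

```text
t 10.28 ee [0.4648 0.0391 0.2859] tip [0.4665 0.0401 0.1199] rot [179.46  -0.43  82.27] w 0.0527 F [0.8 0.1 0.4] q [-29.9  25.3  24.1 121.8 -17.9  35.6  -1.1]
shift [-0.26 -0.24 11.23] turn -0.03
```

>>> step_arm(moves=[[[-0.26,-0.24,3,0,0.2],[-0.26,-0.24,6,0,0.2],[-0.26,-0.24,9,0,0.2],[-0.26,-0.24,10.5,0,0.2],[-0.26,-0.24,10.5,0,0.2]]])

```text
t: 10.9
ee_pos: [0.463, 0.0373, 0.1804]
tcp_rot: [179.5, -0.4, 82.3]
ft_force: [-0.5, 0.1, 0.4]
width: 0.0527
```

```bash
python3 - <<'E'
from h import *
go(.465,.0385,.0075,82.3)
E
```

```text
t 10.9 ee [0.463  0.0373 0.1804] tip [0.4645 0.0383 0.0144] rot [179.54  -0.4   82.25] w 0.0527 F [-0.5  0.1  0.4] q [-22.5  37.1  15.4 123.1 -25.7  22.3   6. ]
shift [0.02 0.04 0.69] turn -0.05
```

>>> step_arm(moves=[[[0,0,0.5,0,0.2],[0,0,0.7,0,0.2],[0,0,0.7,0,-1],[0,0,0.7,0,-1],[0,0,0.7,0,-1],[0,0,0.7,0,-1],[0,0,0.7,0,-1],[0,0,0.7,0,-1]]])

```text
t: 11.9
ee_pos: [0.4632, 0.0374, 0.1736]
tcp_rot: [179.5, -0.4, 82.3]
ft_force: [-0.7, -0.6, 3.9]
width: 0.0338
```

>>> step_arm(moves=[[[0,0,-4,0,-1],[0,0,-9,0,-1],[0,0,-14,0,-1],[0,0,-19.2,0,-1],[0,0,-20,0,-1],[0,0,-20,0,-1]]])

```text
t: 12.65
ee_pos: [0.461, 0.0364, 0.3731]
tcp_rot: [179.5, -0.4, 82.3]
ft_force: [0.1, -0.5, -1.2]
width: 0.0334
```

```bash
python3 - <<'E'
from h import *
go(.588,.281,.205,93.1)
E
```

```text
t 12.65 ee [0.461  0.0364 0.3731] tip [0.4624 0.0374 0.2071] rot [179.54  -0.43  82.28] w 0.0334 F [ 0.1 -0.5 -1.2] q [-35.7  16.1  30.4 118.9 -11.5  47.1  -6.3]
shift [25.82  9.17  0.47] turn -10.82
```

>>> step_arm(moves=[[[4,1.5,0,-2,-1],[9,3.2,0,-4,-1],[14,5,0,-6,-1],[19,6.7,0,-8,-1],[23,8.2,0.2,-10,-1],[25.8,9.2,0.4,-10.8,-1],[25.8,9.2,0.4,-10.8,-1],[25.8,9.2,0.4,-10.8,-1],[25.8,9.2,0.4,-10.8,-1]]])

```text
t: 13.78
ee_pos: [0.5866, 0.2782, 0.371]
tcp_rot: [179.5, -0.3, 93.0]
ft_force: [0.1, 1.1, -1.1]
width: 0.0337
```

```bash
python3 - <<'E'
from h import *
go(.588,.281,.160,93.1)
o=env.observe(); R=Ro.from_euler('xyz',o['tcp_rot'],degrees=True).as_matrix(); e=o['ee_pos']+R@[0,0,.166]; psi=np.radians(o['tcp_rot'][2])
p=cap('side','side5')
w=(e[0],e[1],psi)
G=(0,255,0);Rr=(0,0,255)
z0=e[2]-.0075
pl=[(fromframe(sq(.007,.149),*CULT),G)]
for t in np.radians([45,135]):
    c,s=np.cos(t)*.0625,np.sin(t)*.0625; pl.append((fromframe([[c,s,z0+.015],[c*.7,s*.7,z0+.002],[-c*.7,-s*.7,z0+.002],[-c,-s,z0+.015]],*w),Rr))
overlay(p,pl,(205,115,305,215),6,'ovs5')
E
```

```text
t 13.78 ee [0.5866 0.2782 0.371 ] tip [0.5879 0.2791 0.205 ] rot [179.55  -0.27  92.97] w 0.0337 F [ 0.1  1.1 -1.1] q [-45.1  34.   23.1  91.3 -15.2  57.3 -14.3]
shift [ 0.17 -0.01  4.5 ] turn -0.13
```

View pics/ovs5.png

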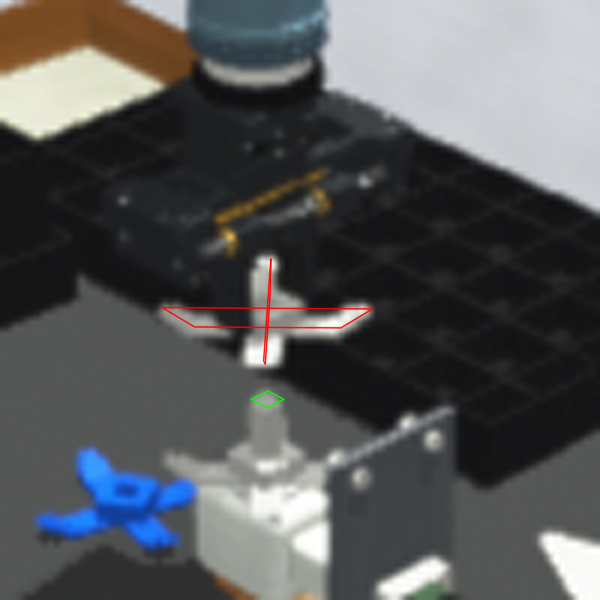

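>>> step_arm(moves=[[[0.17,0,2,-0.1,-1],[0.17,0,3.5,-0.1,-1],[0.17,0,4.3,-0.1,-1],[0.17,0,4.7,-0.1,-1],[0.17,0,5,-0.1,-1],[0.17,0,5.3,-0.1,-1],[0.17,0,5.3,-0.1,-1]]])

```text
t: 14.7
ee_pos: [0.587, 0.2805, 0.3184]
tcp_rot: [179.5, -0.3, 93.1]
ft_force: [-0.4, -0.9, -1.2]
width: 0.0335
```

```bash
python3 - <<'E'
from h import *
go(.588,.281,.1175,93.1)
E
```

```text
t 14.7 ee [0.587  0.2805 0.3184] tip [0.5884 0.2814 0.1524] rot [179.51  -0.3   93.09] w 0.0335 F [-0.4 -0.9 -1.2] q [-44.2  37.6  21.7  93.1 -16.8  51.9 -13.2]
shift [-0.06 -0.07  3.49] turn -0.01
```

Low force, so the wheel is over the axle tip. Pressing on down to the stack and releasing.

>>> step_arm(moves=[[[0,0,1,0,-1],[0,0,2,0,-1],[0,0,2.8,0,-1],[0,0,3.2,0,-1],[0,0,3.4,0,-1],[0,0,3.5,0,-1],[0,0,3.5,0,-1]]])

```text
t: 15.58
ee_pos: [0.5874, 0.2807, 0.2837]
tcp_rot: [179.5, -0.3, 93.1]
ft_force: [-0.5, -1.3, -2.2]
width: 0.0337
```

>>> step_arm(moves=[[[0,0,0.1,0,-1],[0,0,0.1,0,-1],[0,0,0.1,0,0.2],[0,0,0.1,0,0.2],[0,0,0.1,0,0.2],[0,0,-0.5,0,0.2],[0,0,-3,0,0.2],[0,0,-7,0,0.2],[0,0,-11,0,0.2],[0,0,-14,0,0.2],[0,0,-14,0,0.2]]])

```text
t: 16.95
ee_pos: [0.587, 0.2799, 0.4266]
tcp_rot: [179.2, -0.5, 93.1]
ft_force: [0.1, 0.2, -0.3]
width: 0.053
```

```bash
python3 - <<'E'
from h import *
p=cap('side','side6')
overlay(p,[],(205,145,305,245),6,'ovs6')
go(.494,-.384,.2,12)
E
```

```text
t 17.0 ee [0.5864 0.2799 0.4245] tip [0.5881 0.281  0.2586] rot [179.38  -0.37  93.09] w 0.0532 F [ 0.3  0.6 -0.5] q [-46.   30.9  24.3  88.5 -13.9  62.8 -15.4]
shift [-65.94 -13.03   5.29] turn 81.09
```

View pics/ovs6.png

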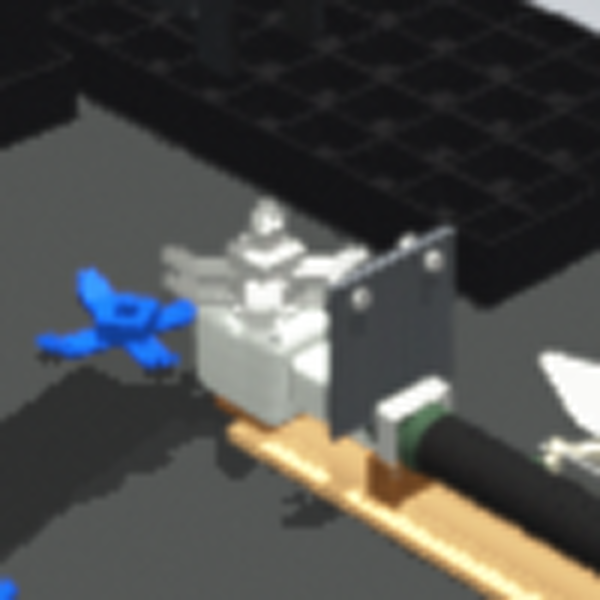

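Both wheels look seated. Next I'll locate the guard's top edge precisely.

```bash
cat >> h.py <<'E'
def onplane(p,uv,z):
    R=np.asarray(p['R']);t=np.asarray(p['t']).ravel(); C=-R.T@t
    uv=np.atleast_2d(uv); d=np.stack([(uv[:,0]-p['cx'])/p['fx'],(uv[:,1]-p['cy'])/p['fy'],np.ones(len(uv))],-1)@R
    return C+d*((z-C[2])/d[:,2])[:,None]
E
python3 - <<'E'
from h import *
p=load('top0'); q=cap('top','top6'); 
print('diff guard region',np.abs(p['img'][190:270,385:475].astype(int)-q['img'][190:270,385:475]).mean())
im=q['img'][195:265,390:460]; g=cv2.cvtColor(cv2.resize(im,None,fx=8,fy=8,interpolation=cv2.INTER_CUBIC),cv2.COLOR_BGR2GRAY)
cv2.imwrite('pics/gz.png',g); print(np.percentile(g,[5,50,90,97,99]))
W=world(q)
sub=W[195:265,390:460]
m=(sub[...,2]>.112)&(sub[...,2]<.135); P=sub[m]; print(m.sum(),P.mean(0))
c=P[:,:2]-P[:,:2].mean(0); U,s,Vt=np.linalg.svd(c,full_matrices=False); d=Vt[0]; print('dir',np.degrees(np.arctan2(d[1],d[0])),'ext',(c@d).min(),(c@d).max(), 'mid',P[:,:2].mean(0)+d*((c@d).min()+(c@d).max())/2)
# wheel heights
for h in sorted(zip(*[W[...,k][(np.hypot(W[...,0]-.588,W[...,1]-.281)<.06)&(W[...,2]>.088)] for k in (2,)]))[::6]: print(round(float(h[0])*1000),end=' ')
E
```

```text
diff guard region 1.6283333333333334
[ 67. 100. 105. 204. 251.]
154 [ 0.4917942  -0.383673    0.12146037]
dir -167.6020390541647 ext -0.06772640832909732 0.06539012188011734 mid [ 0.4929351 -0.3834222]
88 89 90 91 92 93 94 95 97 98 100 102 107 109 110 111 111 112 112 112 113 113 113 114 114 114 115 115 115 115 116 116 116 116 117 117 118 118 119 120 120 121 122 122 124 124 125 126 126 127 128 128 128 128 129 130 131 132 139 145 151 334 335 336 337 338 338 339 339 340 340 340 341 341 342 343 344 344 345 345 346 346 346 347 347 347 348 349 349 358 362 363 365 366 368 372 406 410 411 412 413 414 415 417 418 420 421 421 422 423 442 445 447 448 454 457 458 459 460 461 462 468 472 482 557 562 566 571 574 577 582 583 588 591 593 595 599 601 603 605 606 608 610 611 612 612 613 614 614 615 615 616 616 617 617 618 618 619 619 619 619 619 620 620 620 620 621 621 622 622 622 622 622 622 622 623 623 623 623 623 624 624 624 624 624 624 625 625 625 625 625 625 625 625 626 626 626 626 626 626 626 626 626 627 627 627 627 627 627 627 627 627 627 627 627 627 627 628 628 628 628 628 628 628 628 628 628 
[... 239 characters left out ...]
 635 635 635 636 636 636 636 637 637 637 637 637 638 638 638 638 638 639 639 639 639 639 640 640 640 640 640 640 640 641 641 641 641 641 641 641 641 641 641 641 642 642 642 642 642 642 642 643 643 643 643 643 643 643 643 643 643 643 644 644 644 644 644 644 644 644 644 644 644 645 645 645 645 645 645 645 645 645 645 645 646 646 646 646 646 646 646 646 646 646 646 646 647 647 647 647 647 647 647 647 647 647 647 647 647 647 647 647 647 647 647 648 648 648 648 648 648 648 648 648 648 648 648 648 648 649 649 649 649 649 649 649 649 649 650 650 650 651 651 651 651 651 651 652 652 652 652 652 653 653 653 654 654 654 654 655 655 655 655 656 656 656 656 657 657 658 658 658 659 659 660 660 660 661 662
```

View pics/gz.png

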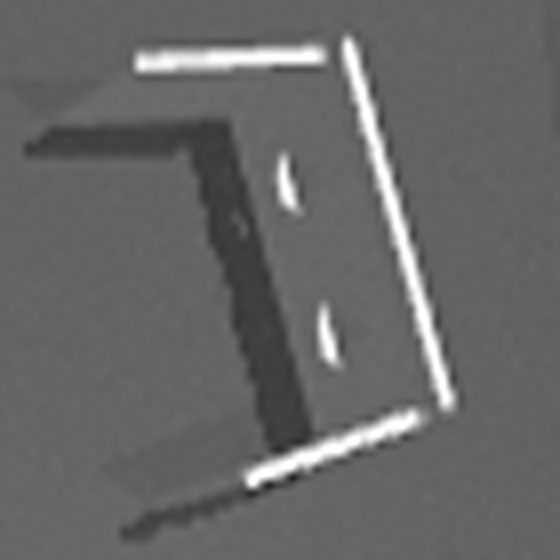

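```bash
python3 - <<'E'
from h import *
p=load('top6'); uv=(np.array([[348,38],[449,409]])+.5)/8-.5+[390,195]
X=onplane(p,uv,.125); print(X,X.mean(0),np.linalg.norm(X[1]-X[0]),np.degrees(np.arctan2(*(X[0]-X[1])[[1,0]])))
m=X.mean(0)
go(m[0],m[1],.2,12)
s=load('side0'); g=(m[0],m[1],np.radians(102.5))
overlay(s,[(fromframe([[0,-.067,.125],[0,.067,.125],[0,.067,0],[0,-.067,0]],*g),(0,255,0))],(320,240,420,340),6,'ovs7')
E
```

```text
[[ 0.56167535 -0.37097887  0.125     ]
 [ 0.42854513 -0.39892616  0.125     ]] [ 0.49511024 -0.38495251  0.125     ] 0.13603200470009016 11.855631454947082
t 17.05 ee [0.586  0.2799 0.4232] tip [0.5873 0.2808 0.2572] rot [179.51  -0.31  93.09] w 0.0526 F [-0.2 -0.4 -0.2] q [-46.   31.   24.3  88.5 -13.9  62.8 -15.4]
shift [-66.02 -12.85   5.25] turn 81.09
```

View pics/ovs7.png

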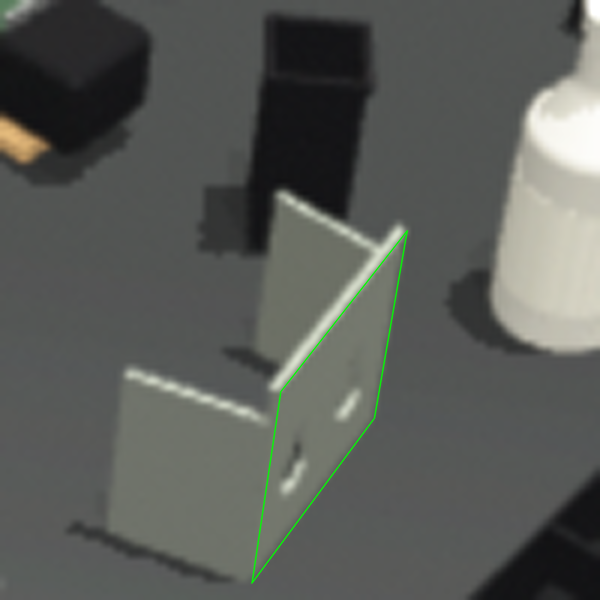

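>>> step_arm(moves=[[[-5.5,-1,0,7,0.2],[-11,-2.2,0,14,0.2],[-16.5,-3.2,0,21,0.2],[-22,-4.3,0,28,0.2],[-27.5,-5.4,0,35,0.2],[-33,-6.4,0,42,0.2],[-38.5,-7.5,0,49,0.2],[-44,-8.6,0,56,0.2],[-49.5,-9.7,1,63,0.2],[-55,-10.7,2,70,0.2],[-60.5,-11.8,3.5,77,0.2],[-66,-12.8,5,81,0.2]]])

```text
t: 18.55
ee_pos: [0.4936, -0.387, 0.3664]
tcp_rot: [-179.7, -0.4, 11.9]
ft_force: [0.9, -0.3, 1.0]
width: 0.053
```

>>> step_arm(moves=[[[0,0,0,0,0.2],[0,0,0,0,0.2]]])

```text
t: 18.8
ee_pos: [0.4934, -0.3864, 0.3649]
tcp_rot: [-179.6, -0.3, 11.9]
ft_force: [-0.1, 0.4, -0.3]
width: 0.0527
```

```bash
python3 - <<'E'
from h import *
go(.4945,-.384,.14,11.9)
E
```

```text
t 18.8 ee [ 0.4934 -0.3864  0.3649] tip [ 0.494  -0.385   0.1989] rot [-179.56   -0.32   11.94] w 0.0527 F [-0.1  0.4 -0.3] q [  3.9  38.   45.1  95.8 -31.   59.6 -18.8]
shift [ 0.03 -0.04  5.89] turn 0.04
```

>>> step_arm(moves=[[[0,0,4,0,0.2],[0,0,7,0,0.2],[0,0,9,0,0.2],[0,0,9.9,0,0.2],[0,0,9.9,0,0.2],[0,0,9.9,0,-1],[0,0,9.9,0,-1],[0,0,9.9,0,-1],[0,0,9.9,0,-1],[0,0,9.9,0,-1],[0,0,9.9,0,-1],[0,0,9.9,0,-1]]], force=40)

```text
t: 20.3
ee_pos: [0.4938, -0.3856, 0.2659]
tcp_rot: [-179.6, -0.3, 11.9]
ft_force: [0.2, -0.0, 0.2]
width: 0.0039
```

>>> step_arm(moves=[[[0,0,0,0,-1],[0,0,0,0,-1],[0,0,0,0,-1]]])

```text
t: 20.68
ee_pos: [0.4938, -0.3856, 0.2659]
tcp_rot: [-179.6, -0.3, 11.9]
ft_force: [0.4, -0.0, -0.5]
width: 0.0038
```

```bash
python3 - <<'E'
from h import *
go(.4945,-.384,.31,11.9)
E
```

```text
t 20.68 ee [ 0.4938 -0.3856  0.2659] tip [ 0.4945 -0.3842  0.0999] rot [-179.57   -0.33   11.94] w 0.0038 F [ 0.4 -0.  -0.5] q [  7.2  44.8  39.8  98.9 -36.7  50.2 -14.7]
shift [  0.13  -0.18 -21.01] turn 0.04
```

>>> step_arm(moves=[[[0,0,-2,0,-1],[0,0,-6,0,-1],[0,0,-10,0,-1],[0,0,-14,0,-1],[0,0,-18,0,-1],[0,0,-21,0,-1],[0,0,-21,0,-1],[0,0,-21,0,-1]]])

```text
t: 21.68
ee_pos: [0.4926, -0.3869, 0.4748]
tcp_rot: [-179.5, -0.3, 11.9]
ft_force: [1.2, 0.6, -3.2]
width: 0.0036
```

```bash
cat >> h.py <<'E'
CULT=(.588,.2808,np.radians(93.13))
E
python3 - <<'E'
from h import *
X=fromframe([[-.08,0,0],[-.101,0,0]],*CULT); print(X)
go(X[0,0],X[0,1],.31,3.13)
E
```

```text
[[0.59236813 0.20091934 0.        ]
 [0.59351477 0.17995067 0.        ]]
t 21.68 ee [ 0.4926 -0.3869  0.4748] tip [ 0.4931 -0.3853  0.3088] rot [-179.47   -0.27   11.94] w 0.0036 F [ 1.2  0.6 -3.2] q [  1.3  31.8  49.7  89.4 -25.7  71.  -22.7]
shift [ 21.84 -55.3    0.49] turn 8.81
```

>>> step_arm(moves=[[[1.5,-3,0,0,-1],[3.3,-8,0,1,-1],[5.3,-13,0,2,-1],[7.3,-18,0,3,-1],[9.3,-23,0,4,-1],[11.3,-28,0,5,-1],[13.3,-33,0,6,-1],[15.3,-38,0,7,-1],[17.3,-43,0,8,-1],[19.3,-48,0,8.8,-1],[21,-53,0,8.8,-1],[21.8,-55.3,0,8.8,-1]]])

```text
t: 23.18
ee_pos: [0.5907, 0.2033, 0.4786]
tcp_rot: [-179.5, 0.0, 3.4]
ft_force: [0.3, -0.7, -3.5]
width: 0.0036
```

>>> step_arm(moves=[[[0,0,0,0,-1],[0,0,0,0,-1],[0,0,0,0,-1]]])

```text
t: 23.55
ee_pos: [0.5909, 0.2008, 0.4788]
tcp_rot: [-179.5, 0.0, 3.2]
ft_force: [0.9, 0.2, -4.5]
width: 0.0037
```

```bash
cat > gfit.py <<'E'
from h import *
import sys
tag=sys.argv[1]
X=fromframe([[-.08,0,0],[-.101,0,0]],*CULT)
go(X[0,0],X[0,1],.31,3.13)
o=env.observe(); R=Ro.from_euler('xyz',o['tcp_rot'],degrees=True).as_matrix(); e=o['ee_pos']+R@[0,0,.166]
psi=np.radians(o['tcp_rot'][2]+90)
p=cap('side','s'+tag); q=cap('top','t'+tag)
g=(e[0],e[1],psi,e[2]-.1)
c=np.linspace(0,2*np.pi,24,endpoint=False)
pl=[(fromframe([[0,-.067,.125],[0,.067,.125],[0,.067,0],[0,-.067,0]],*g),(0,255,0))]
for s in(1,-1): pl+=[(fromframe(np.stack([0*c,.03*s+.012*np.cos(c),.045+.012*np.sin(c)],-1),*g),(0,0,255))]
for s in(1,-1): pl+=[(fromframe(np.stack([0*c-.105,.03*s+.006*np.cos(c),.155+.006*np.sin(c)],-1),*CULT),(255,0,255)),(fromframe(np.stack([0*c-.092,.03*s+.008*np.cos(c),.155+.008*np.sin(c)],-1),*CULT),(255,255,0))]
overlay(p,pl,(210,90,330,210),5,'os'+tag); overlay(q,pl,(160,110,300,215),5,'ot'+tag)
E
python3 gfit.py 8
```

```text
t 23.55 ee [0.5909 0.2008 0.4788] tip [0.5907 0.2023 0.3128] rot [-1.7949e+02  2.0000e-02  3.2100e+00] w 0.0037 F [ 0.9  0.2 -4.5] q [-56.3  31.4  50.4  89.6 -25.7  70.9 -88.3]
shift [0.16 0.15 0.28] turn 0.08
```

View pics/os8.png

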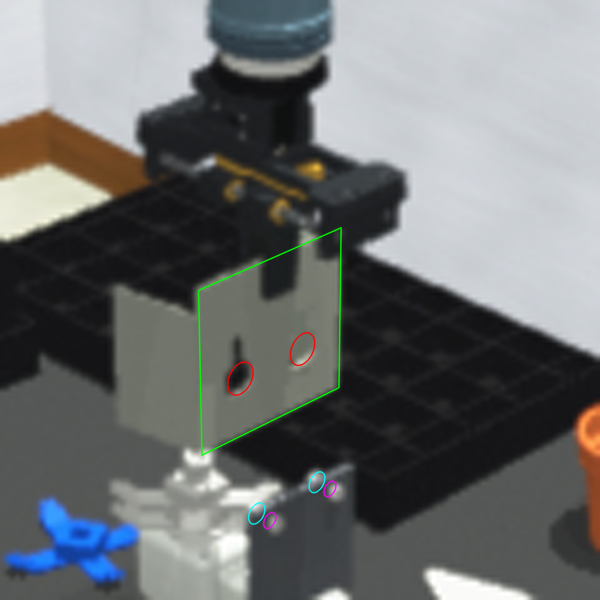

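View pics/ot8.png

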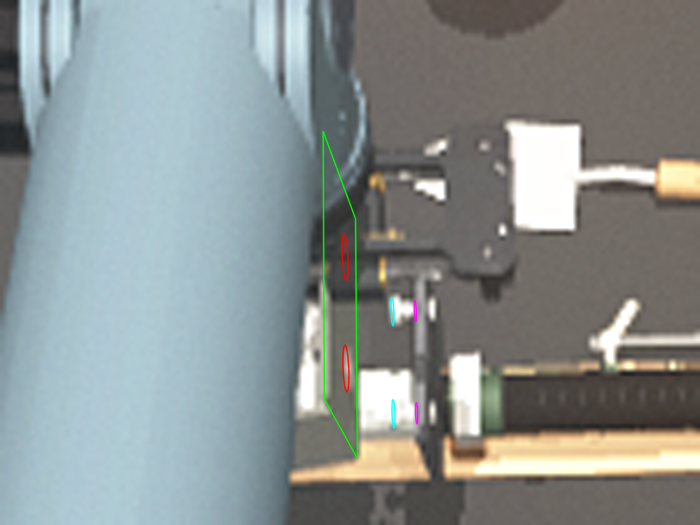

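>>> step_arm(moves=[[[0.16,0.15,2,0.1,-1],[0.16,0.15,4,0.1,-1],[0.16,0.15,6,0.1,-1],[0.16,0.15,8,0.1,-1],[0.16,0.15,9.3,0.1,-1],[0.16,0.15,10.3,0.1,-1],[0.16,0.15,10.3,0.1,-1],[0.16,0.15,10.3,0.1,-1]]])

```text
t: 24.65
ee_pos: [0.5928, 0.2011, 0.3766]
tcp_rot: [-179.4, -0.1, 3.2]
ft_force: [-0.6, -0.4, -3.0]
width: 0.0038
```

```bash
python3 gfit.py 9; python3 -c "
from h import *
go(.5935,.17995,.21,3.13)"
```

```text
t 24.65 ee [0.5928 0.2011 0.3766] tip [0.5929 0.2028 0.2106] rot [-1.7943e+02 -6.0000e-02  3.1600e+00] w 0.0038 F [-0.6 -0.4 -3. ] q [-53.7  37.3  46.2  95.5 -30.8  60.4 -84.4]
shift [-0.05  0.08 -9.95] turn 0.03
t 24.75 ee [0.5927 0.2011 0.3766] tip [0.5928 0.2028 0.2106] rot [-1.7943e+02 -6.0000e-02  3.1700e+00] w 0.0037 F [-0.5  0.  -3.5] q [-53.7  37.3  46.2  95.5 -30.8  60.4 -84.4]
shift [-0.06  2.29  0.04] turn 0.04
```

View pics/os9.png

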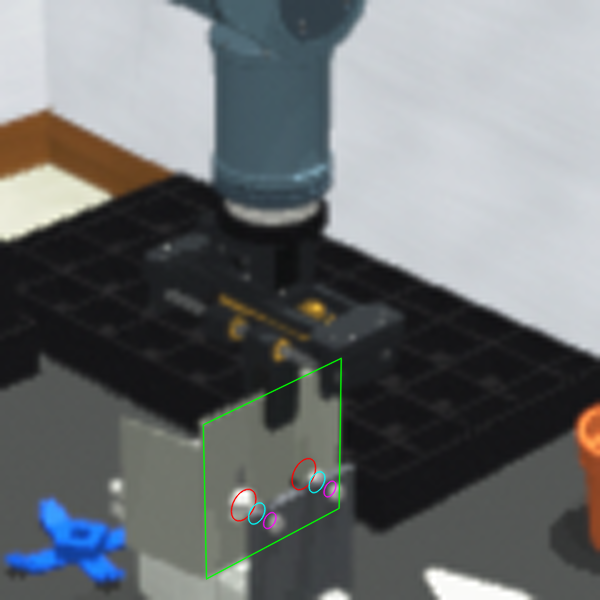

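View pics/ot9.png

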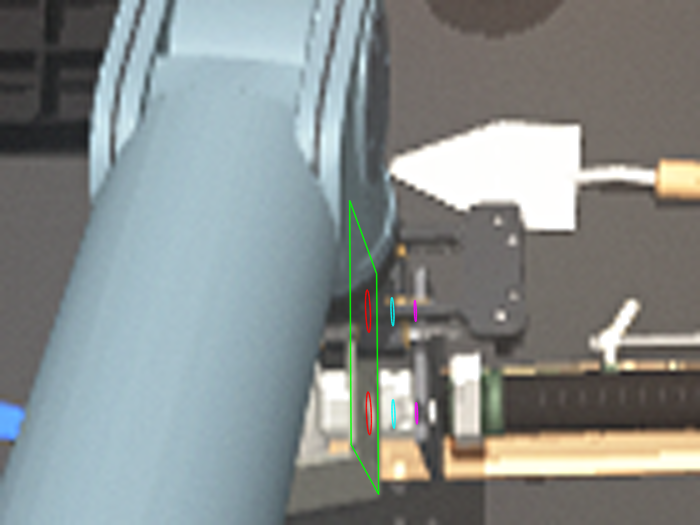

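>>> step_arm(moves=[[[-0.03,0.5,0.04,0,-1],[-0.03,1,0.04,0,-1],[-0.03,1.5,0.04,0,-1],[-0.03,1.9,0.04,0,-1],[-0.03,2.2,0.04,0,-1],[-0.03,2.25,0.04,0,-1],[-0.03,2.25,0.04,0,-1]]])

```text
t: 25.62
ee_pos: [0.5937, 0.1788, 0.376]
tcp_rot: [-179.4, -0.1, 3.2]
ft_force: [-0.2, 0.1, -3.7]
width: 0.0037
```

```bash
python3 -c "
from h import *
go(.5935,.17995,.183,3.13)"
```

```text
t 25.62 ee [0.5937 0.1788 0.376 ] tip [0.5938 0.1805 0.21  ] rot [-1.7942e+02 -7.0000e-02  3.1700e+00] w 0.0037 F [-0.2  0.1 -3.7] q [-52.   36.7  46.3  96.5 -30.7  59.9 -82.4]
shift [-0.03  0.08  2.7 ] turn 0.04
```

No resistance, so the heads are through the openings. Sliding down.

>>> step_arm(moves=[[[0,0.05,0.5,0,-1],[0,0.05,1,0,-1],[0,0.05,1.5,0,-1],[0,0.05,2,0,-1],[0,0.05,2.4,0,-1],[0,0.05,2.6,0,-1],[0,0.05,2.65,0,-1]]])

```text
t: 26.5
ee_pos: [0.5937, 0.1785, 0.3494]
tcp_rot: [-179.4, -0.1, 3.2]
ft_force: [-0.2, 0.5, -3.4]
width: 0.0036
```

```bash
python3 -c "
from h import *
go(.5935,.17995,.183,3.13)"
```

```text
t 26.5 ee [0.5937 0.1785 0.3494] tip [0.5938 0.1802 0.1834] rot [-1.7942e+02 -6.0000e-02  3.1700e+00] w 0.0036 F [-0.2  0.5 -3.4] q [-51.2  38.4  45.   97.7 -32.2  57.3 -81.3]
shift [-0.03  0.03  0.04] turn 0.04
```

>>> step_arm(moves=[[[0,0,0.1,0,-1],[0,0,0.2,0,-1],[0,0,0.3,0,-1],[0,0,0.3,0,-1]]])

```text
t: 27.0
ee_pos: [0.594, 0.1783, 0.3484]
tcp_rot: [-179.3, -0.1, 3.2]
ft_force: [-6.3, -1.3, 12.5]
width: 0.0036
```

>>> step_arm(moves=[[[0,0,0,0,-1],[0,0,0,0,-0.5],[0,0,0,0,-0.3],[0,0,0,0,-0.3],[0,0,0,0,-0.3],[0,0,-1,0,-0.3],[0,0,-4,0,-0.3],[0,0,-8,0,-0.3],[0,0,-12,0,-0.3],[0,0,-12,0,-0.3]]])

```text
t: 28.25
ee_pos: [0.5948, 0.1763, 0.4722]
tcp_rot: [-179.2, -0.4, 3.1]
ft_force: [0.1, 0.8, -1.1]
width: 0.0309
```

```bash
python3 - <<'E'
from h import *
p=cap('side','s10')
g=CULT; c=np.linspace(0,2*np.pi,24,endpoint=False)
H=fromframe([[-.101,0,.083]],*CULT)[0]; g=(H[0],H[1],CULT[2],.083)
pl=[(fromframe([[0,-.067,.125],[0,.067,.125],[0,.067,0],[0,-.067,0]],*g),(0,255,0))]
overlay(p,pl,(210,110,310,210),6,'os10')
X=fromframe([[-.26,-.0085,0]],*CULT)[0]; print(X)
go(X[0],X[1],.3,3.1)
E
```

```text
[0.61068375 0.02165198 0.        ]
t 28.3 ee [0.5942 0.1767 0.47  ] tip [0.5948 0.1788 0.304 ] rot [-179.27   -0.25    3.16] w 0.0311 F [-0.6  1.2 -0.7] q [-54.3  31.3  50.3  91.1 -26.   69.4 -85.8]
shift [ 0.72 15.79  0.21] turn 0.06
```

View pics/os10.png

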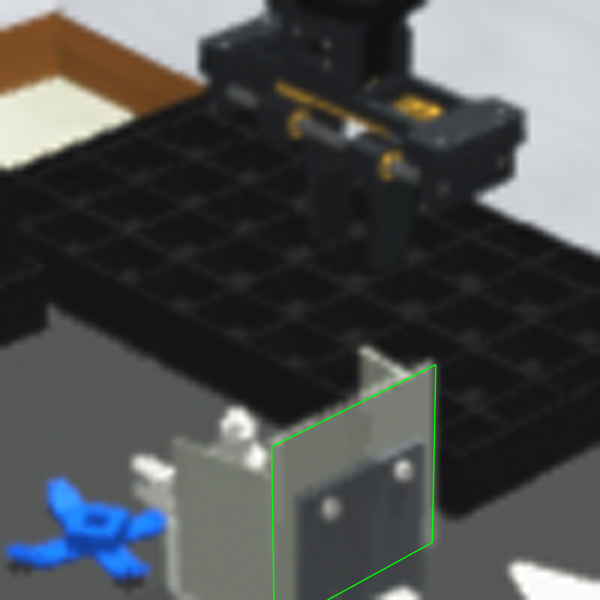

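Guard hung as modelled. Next, the lever: close the fingers, turn so the jaws lie across the barrel, and approach from behind the tab.

```bash
python3 - <<'E'
from h import *
X=fromframe([[-.26,-.0635,0]],*CULT)[0]; print(X)
go(X[0],X[1],.2,93.13)
E
```

```text
[0.6656017  0.02465507 0.        ]
t 28.3 ee [0.5942 0.1767 0.47  ] tip [0.5948 0.1788 0.304 ] rot [-179.27   -0.25    3.16] w 0.0311 F [-0.6  1.2 -0.7] q [-54.3  31.3  50.3  91.1 -26.   69.4 -85.8]
shift [ 6.18 15.91 10.23] turn -89.97
```

>>> step_arm(moves=[[[0.7,2,0,-10,-1],[1.4,4,0,-20,-1],[2.1,6,0,-30,-1],[2.8,8,0,-40,-1],[3.5,10,0,-50,-1],[4.2,12,1,-60,-1],[5,14,3,-70,-1],[6.2,15.9,6,-80,-1],[6.2,15.9,9,-90,-1],[6.2,15.9,10.2,-90,-1],[6.2,15.9,10.2,-90,-1],[6.2,15.9,10.2,-90,-1]]])

```text
t: 29.8
ee_pos: [0.6656, 0.023, 0.3674]
tcp_rot: [179.7, -0.7, 93.1]
ft_force: [0.1, 0.4, 0.2]
width: 0.0003
```

```bash
python3 - <<'E'
from h import *
X=fromframe([[-.262,-.0635,0]],*CULT)[0]
go(X[0],X[1],.048,93.13)
p=cap('top','t11'); q=cap('side','s11')
overlay(p,[],(190,130,350,230),5,'ot11')
pl=[]
for X in [[[-.215,-.034,.067],[-.233,-.058,.067]],[[-.319,-.037,.069],[-.201,-.037,.069]]]: pl.append((fromframe(X,*CULT),(0,255,0)))
overlay(q,pl,(260,170,360,270),6,'os11')
E
```

```text
t 29.8 ee [0.6656 0.023  0.3674] tip [0.6665 0.0251 0.2014] rot [179.65  -0.72  93.08] w 0.0003 F [0.1 0.4 0.2] q [-22.8  36.4  26.   88.7 -18.6  58.8  11.5]
shift [-0.43 -0.18 15.34] turn -0.05
```

View pics/ot11.png

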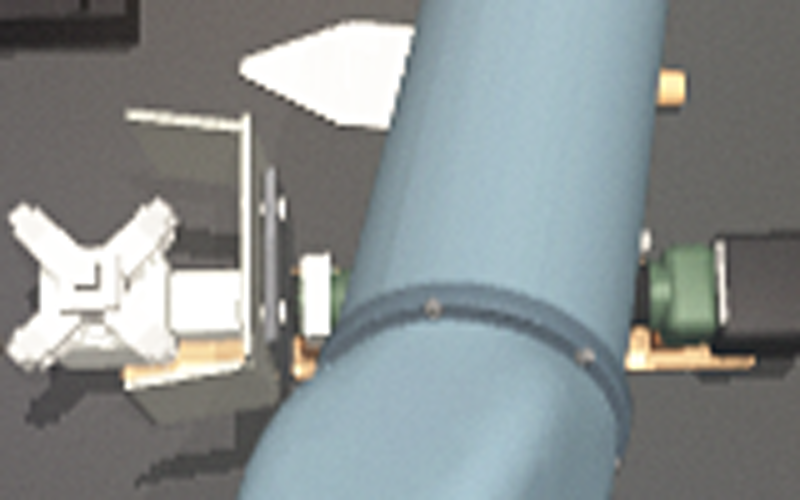

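View pics/os11.png

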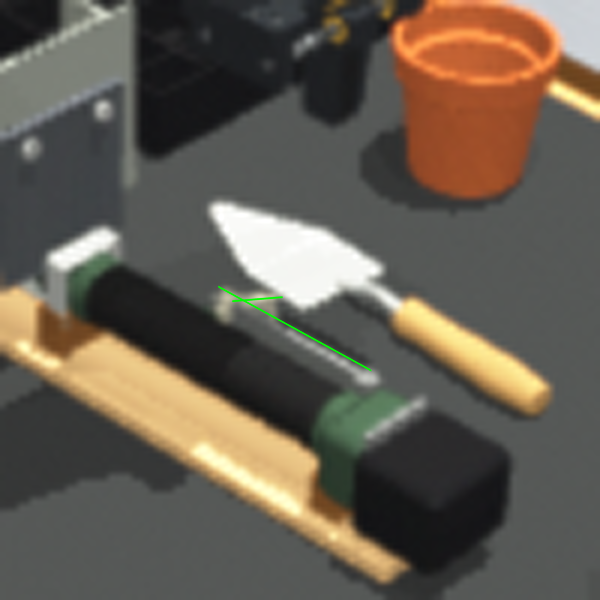

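>>> step_arm(moves=[[[-0.4,-0.2,4,0,-1],[-0.4,-0.2,8,0,-1],[-0.4,-0.2,11,0,-1],[-0.4,-0.2,12,0,-1],[-0.4,-0.2,12,0,-1]]])

```text
t: 30.52
ee_pos: [0.6647, 0.0205, 0.248]
tcp_rot: [179.6, -0.7, 93.1]
ft_force: [1.1, -0.5, 0.6]
width: 0.0006
```

```bash
cat > c.py <<'E'
from h import *
import sys
a=[float(v) for v in sys.argv[1:]]
X=fromframe([[a[0],a[1],0]],*CULT)[0]
go(X[0],X[1],a[2],a[3] if len(a)>3 else 93.13)
o=env.observe();R=Ro.from_euler('xyz',o['tcp_rot'],degrees=True).as_matrix(); tip=o['ee_pos']+R@[0,0,.166]
print('tip in cult',np.round(toframe(tip[None],*CULT)[0],4))
E
python3 c.py -.262 -.0635 .048
```

```text
t 30.52 ee [0.6647 0.0205 0.248 ] tip [0.6658 0.0226 0.0821] rot [179.61  -0.72  93.11] w 0.0006 F [ 1.1 -0.5  0.6] q [-20.3  44.6  22.4  92.4 -22.4  47.   14.7]
shift [-0.04 -0.03  3.4 ] turn -0.02
tip in cult [-0.2621 -0.0635  0.0821]
```

Descend, then push forward up to tip x = -0.224 and look.

>>> step_arm(moves=[[[0,0,2,0,-1],[0,0,3.4,0,-1],[0,0,3.4,0,-1],[1,0,3.4,0,-1],[1.6,0,3.4,0,-1],[2.2,0,3.4,0,-1],[2.8,0,3.4,0,-1],[3.4,0,3.4,0,-1],[3.8,0,3.4,0,-1],[3.8,0,3.4,0,-1]]])

```text
t: 31.78
ee_pos: [0.663, 0.0594, 0.2146]
tcp_rot: [179.6, -0.7, 93.1]
ft_force: [1.1, -1.3, 0.4]
width: 0.0004
```

```bash
python3 c.py -.22 -.0635 .048
```

```text
t 31.77 ee [0.663  0.0594 0.2146] tip [0.6641 0.0617 0.0486] rot [179.58  -0.74  93.15] w 0.0004 F [ 1.1 -1.3  0.4] q [-23.   47.3  21.3  92.7 -23.7  44.1  12.3]
shift [ 0.3  -0.06  0.07] turn 0.02
tip in cult [-0.223  -0.0641  0.0486]
```

>>> step_arm(moves=[[[0.2,0,0,0,-1],[0.3,0,0,0,-1],[0.4,0,0,0,-1],[0.4,0,0,0,-1]]])

```text
t: 32.28
ee_pos: [0.6626, 0.0634, 0.2145]
tcp_rot: [179.6, -0.7, 93.1]
ft_force: [0.1, -1.6, -0.0]
width: 0.0003
```

```bash
python3 c.py -.22 -.0635 .048; python3 -c "
from h import *
q=cap('side','s12'); overlay(q,[],(260,150,360,250),6,'os12')"
```

```text
t 32.27 ee [0.6626 0.0634 0.2145] tip [0.6636 0.0656 0.0485] rot [179.62  -0.74  93.14] w 0.0003 F [ 0.1 -1.6 -0. ] q [-23.3  47.3  21.3  92.7 -23.7  44.1  12. ]
shift [-0.1  -0.02  0.05] turn 0.01
tip in cult [-0.219  -0.0637  0.0485]
```

View pics/os12.png

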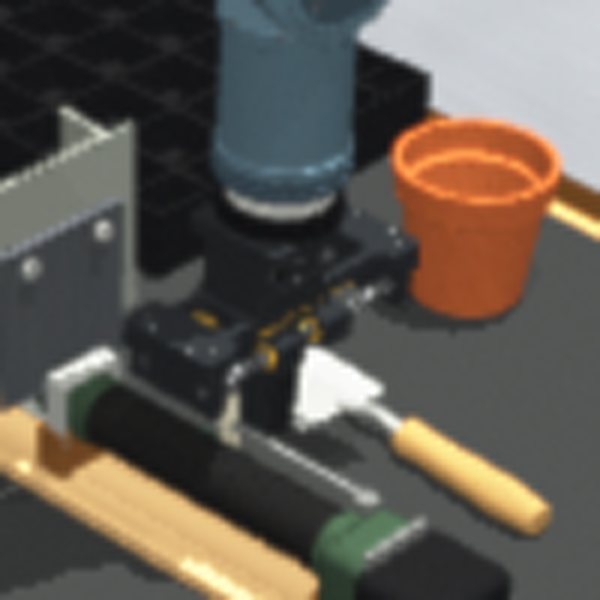

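>>> step_arm(moves=[[[0.1,0,0,0,-1],[0.2,0,0,0,-1],[0.2,0,0,0,-1]]])

```text
t: 32.7
ee_pos: [0.6626, 0.0651, 0.2146]
tcp_rot: [179.6, -0.7, 93.1]
ft_force: [0.7, -4.4, -0.4]
width: 0.0005
```

>>> step_arm(moves=[[[0.1,0,0,0,-1],[0.2,0,0,0,-1],[0.2,0,0,0,-1]]])

```text
t: 33.08
ee_pos: [0.6625, 0.0657, 0.2146]
tcp_rot: [179.6, -0.6, 93.1]
ft_force: [-0.6, -6.8, -0.2]
width: 0.0003
```

The push has reached the stop. Back off, lift and look.

>>> step_arm(moves=[[[-1,0,0,0,-1],[-2.5,0,0,0,-1],[-2.5,0,-4,0,-1],[-2.5,0,-9,0,-1],[-2.5,0,-14,0,0.9],[-2.5,0,-15,0,0.9],[-2.5,0,-15,0,0.9]]])

```text
t: 33.95
ee_pos: [0.6628, 0.0389, 0.3645]
tcp_rot: [179.6, -0.6, 93.1]
ft_force: [-0.6, 0.3, -1.0]
width: 0.0283
```

```bash
python3 c.py -.26 -.0085 .11; python3 -c "
from h import *
q=cap('side','s13'); 
pl=[(fromframe([[-.215,-.034,.067],[-.197,-.058,.067]],*CULT),(0,255,0))]
overlay(q,pl,(270,190,330,250),10,'os13')"
```

```text
t 33.95 ee [0.6628 0.0389 0.3645] tip [0.664  0.0408 0.1985] rot [179.57  -0.64  93.08] w 0.0283 F [-0.6  0.3 -1. ] q [-24.4  36.5  26.2  89.2 -18.8  58.2  10.3]
shift [-1.73 -5.49  8.79] turn -0.05
tip in cult [-0.2437 -0.0628  0.1985]
```

View pics/os13.png

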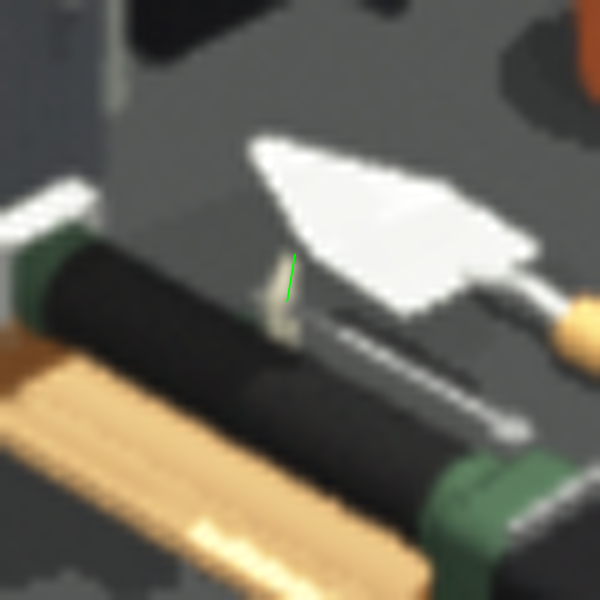

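>>> step_arm(moves=[[[-0.8,-2.5,1,0,0.9],[-1.7,-5.5,3,0,0.9],[-1.7,-5.5,6,0,0.9],[-1.7,-5.5,8.8,0,0.9],[-1.7,-5.5,8.8,0,0.9],[-1.7,-5.5,8.8,0,0.9]]])

```text
t: 34.75
ee_pos: [0.6089, 0.02, 0.2746]
tcp_rot: [179.7, -0.6, 93.1]
ft_force: [0.8, -0.6, -0.4]
width: 0.0836
```

```bash
python3 c.py -.26 -.0085 .045
```

```text
t 34.75 ee [0.6089 0.02   0.2746] tip [0.6096 0.0218 0.1086] rot [179.73  -0.61  93.07] w 0.0836 F [ 0.8 -0.6 -0.4] q [-22.8  38.   23.6 101.  -21.3  45.1  14.6]
shift [-0.09  0.08  6.36] turn -0.06
tip in cult [-0.2598 -0.0074  0.1086]
```

>>> step_arm(moves=[[[-0.1,0.1,2,0,0.9],[-0.1,0.1,4,0,0.9],[-0.1,0.1,5.8,0,0.9],[-0.1,0.1,6.4,0,0.9],[-0.1,0.1,6.4,0,0.9]]])

```text
t: 35.38
ee_pos: [0.6101, 0.0196, 0.2101]
tcp_rot: [179.8, -0.6, 93.1]
ft_force: [-0.7, -0.1, 0.4]
width: 0.0834
```

```bash
python3 c.py -.26 -.0085 .045
```

```text
t 35.38 ee [0.6101 0.0196 0.2101] tip [0.6107 0.0214 0.0441] rot [179.77  -0.6   93.06] w 0.0834 F [-0.7 -0.1  0.4] q [-20.7  43.6  20.8 101.6 -23.9  39.   16.7]
shift [ 0.02  0.   -0.09] turn -0.07
tip in cult [-0.2602 -0.0085  0.0441]
```

>>> step_arm(moves=[[[0,0,0,0,-1],[0,0,0,0,-1],[0,0,0,0,-1],[0,0,0,0,-1],[0,0,0,0,-1],[0,0,0,0,-1],[0,0,0,0,-1],[0,0,0,0,-1],[0,0,0,0,-1]]], force=25)

```text
t: 36.5
ee_pos: [0.6077, 0.0194, 0.2102]
tcp_rot: [-179.8, -0.7, 93.1]
ft_force: [-10.8, -0.4, 11.5]
width: 0.0503
```

>>> step_arm(moves=[[[0,0,0,0,-1],[0,0,0,0,-1],[0,0,0,0,-1],[0,0,0,0,-1],[0,0,0,0,-1],[0,0,0,0,-1],[0,0,0,0,-1],[0,0,0,0,-1],[0,0,0,0,-1],[0,0,0,0,-1],[0,0,0,0,-1],[0,0,0,0,-1]]])

```text
t: 38.0
ee_pos: [0.6076, 0.0194, 0.2102]
tcp_rot: [-179.8, -0.7, 93.1]
ft_force: [-4.8, -0.1, 5.8]
width: 0.0504
```

>>> step_arm(moves=[[[0,0,0,0,-1],[0,0,0,0,0.9],[0,0,0,0,0.9],[0,0,0,0,0.9],[0,0,0,0,0.9],[0,0,0,0,0.9],[0,0,0,0,0.9]]])

```text
t: 38.88
ee_pos: [0.6076, 0.0194, 0.2102]
tcp_rot: [-179.8, -0.7, 93.1]
ft_force: [0.1, 0.8, -0.2]
width: 0.0836
```

>>> step_arm(moves=[[[0,0,-3,0,0.9],[0,0,-7,0,0.9],[0,0,-12,0,0.9],[0,0,-15,0,-1],[0,0,-15,0,-1],[0,0,-15,0,-1],[0,0,-15,0,-1]]])

```text
t: 39.75
ee_pos: [0.6077, 0.0178, 0.3588]
tcp_rot: [-179.6, -0.7, 93.1]
ft_force: [0.7, -0.7, 0.1]
width: 0.0461
```

```bash
python3 c.py -.172 -.0635 .1
```

```text
t 39.75 ee [0.6077 0.0178 0.3588] tip [0.6066 0.0197 0.1928] rot [-179.64   -0.66   93.08] w 0.0461 F [ 0.7 -0.7  0.1] q [-25.   31.8  26.9  98.2 -17.8  54.6  12.1]
shift [8.87 5.97 9.34] turn -0.05
tip in cult [-0.2618 -0.0043  0.1928]
```

>>> step_arm(moves=[[[3,2,0,0,-1],[6,4,0,0,-1],[8.8,6,0,0,-1],[8.8,6,4,0,-1],[8.8,6,8,0,-1],[8.8,6,9.3,0,-1],[8.8,6,9.3,0,-1],[8.8,6,9.3,0,-1]]])

```text
t: 40.75
ee_pos: [0.663, 0.1097, 0.268]
tcp_rot: [-179.8, -0.7, 93.1]
ft_force: [-0.1, 0.2, -0.2]
width: 0.0005
```

```bash
python3 c.py -.172 -.0635 .048
```

```text
t 40.75 ee [0.663  0.1097 0.268 ] tip [0.6623 0.1117 0.102 ] rot [-179.78   -0.68   93.06] w 0.0005 F [-0.1  0.2 -0.2] q [-28.3  43.9  23.3  90.6 -21.9  50.2   6.5]
shift [ 0.03 -0.12  5.4 ] turn -0.07
tip in cult [-0.1729 -0.0649  0.102 ]
```

>>> step_arm(moves=[[[0,-0.1,2.5,0,-1],[0,-0.1,5,0,-1],[0,-0.1,5.4,0,-1],[0,-0.1,5.4,0,-1],[-1,-0.1,5.4,0,-1],[-1.7,-0.1,5.4,0,-1],[-2.3,-0.1,5.4,0,-1],[-2.9,-0.1,5.4,0,-1],[-3.4,-0.1,5.4,0,-1],[-3.7,-0.1,5.4,0,-1],[-3.7,-0.1,5.4,0,-1]]])

```text
t: 42.12
ee_pos: [0.6636, 0.0729, 0.2135]
tcp_rot: [-179.7, -0.6, 93.0]
ft_force: [-0.0, 0.5, 2.5]
width: 0.0008
```

```bash
python3 c.py -.212 -.0635 .048
```

```text
t 42.12 ee [0.6636 0.0729 0.2135] tip [0.6628 0.0747 0.0475] rot [-179.74   -0.65   93.04] w 0.0008 F [-0.   0.5  2.5] q [-24.1  47.7  21.4  92.  -23.4  44.9  10.8]
shift [-0.21  0.01 -0.05] turn -0.09
tip in cult [-0.2098 -0.0634  0.0475]
```

>>> step_arm(moves=[[[-0.1,0,0,0,-1],[-0.2,0,0,0,-1],[-0.3,0,0,0,-1],[-0.3,0,0,0,-1]]])

```text
t: 42.62
ee_pos: [0.6636, 0.0705, 0.2133]
tcp_rot: [-179.7, -0.7, 93.1]
ft_force: [-0.1, 4.5, 0.7]
width: 0.0005
```

>>> step_arm(moves=[[[-0.1,0,0,0,-1],[-0.2,0,0,0,-1],[-0.3,0,0,0,-1],[-0.3,0,0,0,-1]]])

```text
t: 43.12
ee_pos: [0.6638, 0.0697, 0.2133]
tcp_rot: [-179.7, -0.9, 93.1]
ft_force: [-1.2, 8.9, 1.2]
width: 0.0003
```

At the rear stop. Back off, lift, move clear and check everything.

>>> step_arm(moves=[[[1,0,0,0,-1],[2.5,0,0,0,-1],[2.5,0,-4,0,-1],[2.5,0,-9,0,-1],[2.5,0,-14,0,-1],[2.5,0,-19,0,-1],[2.5,0,-19,0,-1],[2.5,0,-19,0,-1]]])

```text
t: 44.12
ee_pos: [0.6631, 0.0921, 0.4029]
tcp_rot: [-179.7, -0.8, 93.2]
ft_force: [0.0, -0.6, -0.6]
width: 0.0002
```

>>> step_arm(moves=[[[-5,-2.5,0,0,-1],[-10,-5,0,0,-1],[-15,-7.5,0,0,-1],[-20,-10,0,0,-1],[-25,-12.5,0,0,-1],[-30,-15,0,0,-1],[-35,-17,0,0,-1],[-40,-19,0,0,-1],[-40,-19,0,0,-1],[-40,-19,0,0,-1]]])

```text
t: 45.38
ee_pos: [0.4955, -0.3168, 0.3967]
tcp_rot: [-179.5, -0.9, 93.2]
ft_force: [0.4, 0.4, 0.0]
width: 0.0002
```

```bash
python3 - <<'E'
from h import *
print(env.observe()['t'],env.observe()['ee_pos'])
p=cap('top','t14'); q=cap('side','s14')
pl=[(fromframe([[-.215,-.034,.067],[-.233,-.058,.067]],*CULT),(0,255,0)),(fromframe(sq(.017,.128),*CULT),(0,0,255)),(fromframe(sq(.007,.149),*CULT),(0,255,0))]
H=fromframe([[-.101,0,.083]],*CULT)[0]; g=(H[0],H[1],CULT[2],.083)
pl+=[(fromframe([[0,-.067,.125],[0,.067,.125],[0,.067,0],[0,-.067,0]],*g),(255,0,255))]
overlay(p,pl,(190,130,350,230),5,'ot14'); overlay(q,pl,(220,150,340,250),6,'os14')
p0=load('top0'); cv2.imwrite('pics/d14.png',cv2.absdiff(p0['img'],p['img']))
W=world(p); P=toframe(W.reshape(-1,3),*CULT); 
m=(np.abs(P[:,:2]).max(1)<.015)&(np.abs(P[:,:2]).max(1)>.0095)&(P[:,2]>.1)&(P[:,2]<.16); print('sleeve top z',np.round(np.percentile(P[m,2],[10,25,50,75,90]),4),m.sum())
E
```

```text
45.375 [ 0.49545021 -0.31682016  0.39669298]
sleeve top z [0.1257 0.1266 0.1284 0.1296 0.1312] 55
```

View pics/ot14.png

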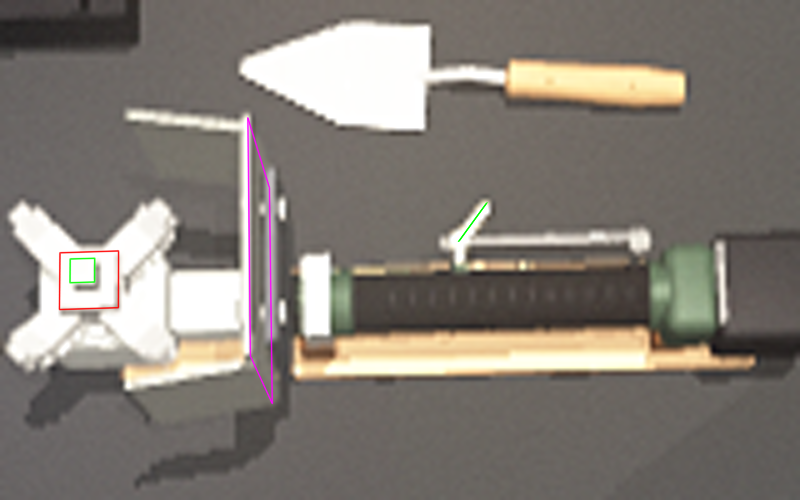

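View pics/os14.png

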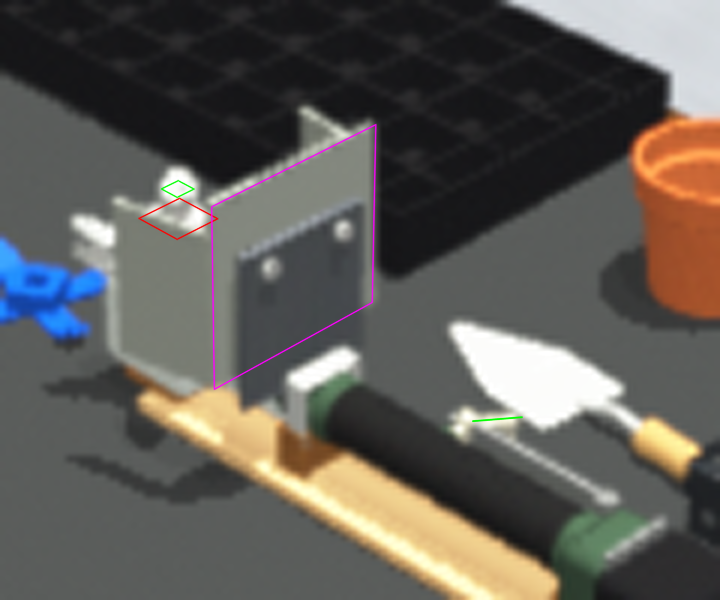

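View pics/t14.png

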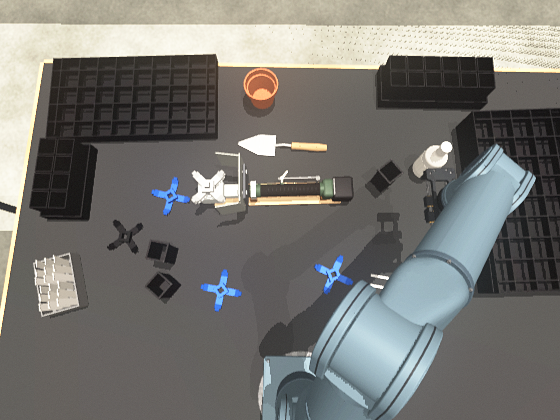

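```bash
python3 -c "
from h import *
o=env.observe(); print(o['t'],o['ft_force'],np.abs(o['joint_vel']).max())
print(env.finish_job())"
```

```text
45.475 [-0.22454179  0.60921583 -0.07405697] 0.4163728777616918
the job is handed in; nothing more can be done
None
```

The cultivator is reassembled and tested, and I handed the job in at about 45 s; the system reports no verdict.

- **Wheels:** Only two pale tine wheels were on the bench, and both are on the axle. The blue and black look-alikes were left alone. The last depth check put the top sleeve at 128 mm, as expected for two seated wheels.
- **Guard:** It hangs fully down on both studs. Its outline in the side view matches the hung position.
- **Test:** I flipped the lever forward to its stop and squeezed the paddle home (50 mm grip width) for about 2.5 s. I then let it go and flipped the lever back to its rear stop. The last pictures show the lever in the locked position, the paddle free, and the arm clear of everything.
- **Disagreements:** The two cameras differed by about 2 mm in y, so I averaged them. The tool was also tilted by up to about 1°, which I corrected for. No check failed.
- **Not measured:** The joint angles cannot be read directly, so the paddle and lever states come from the pictures, the grip width and the contact forces. I judged by eye that the other things on the bench had not moved.

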